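Press a hand caul flush on a sloped veneer patch and hold it

ROBOT

A 7-joint arm with a two-finger parallel gripper is mounted at the origin on the work surface. World frame = base frame: x ahead of the robot, y to its left, z up, the work surface at z = 0. Lengths are in m, angles in rad, forces in N, time in s.
With the tool pointing down it reaches from about 0.4 to 0.875 m from the base axis. Payload 19.3 kg.
Tool frame: the origin (TCP) lies at the very end of the fingers, on their centre line; the grasp point (between the pads) lies 19 mm behind it; z points along the fingers, y is the direction in which the jaws open and shut (so a half turn about z gives the same grasp; the last joint's range is limited). The gripper opens to 85 mm and grips with 20 to 120 N. Pads are 22 mm wide; open, the fingers measure 114 mm over their backs; the gripper's body (76 mm by 85 mm) begins 54 mm behind the grasp point. The pads swing forward as they close: fully open they stand 13 mm farther back than shut.
Start: joints at [1.139, 0.521, -0.036, 1.599, 0.021, 1.021, -0.113], TCP at [0.221, -0.585, 0.206] pointing down, gripper open.
Joint ranges: [-2.91, 2.91], [-0.3, 2.13], [-1.5, 1.42], [0.17, 2.43], [-1.26, 4.41], [0.16, 1.93], [-2.52, 2.52]. Speed limits (rad/s): [1.89, 1.89, 2.39, 2.39, 3.01, 3.01, 3.01].

INTERFACE

Orientations are given as [roll, pitch, yaw] about the fixed x, y, z axes, in that order (R = Rz(yaw) Ry(pitch) Rx(roll)).
In Python, from workcell import bot gives the robot as it stands. The module is installed in compiled form; this text tells all that it offers.
- The arm moves only by the shell command python3 -m inch 'ROWS' [FORCE]. ROWS is JSON, a list of rows, each an object of numbers: "dx", "dy", "dz": the shift along the tool's x, y, z in mm; "rx", "ry", "rz": the turn, a rotation vector about the tool's x, y, z in rad; "hand": the closure, from -1 (fully open) to 1 (shut), so that 0 is half open. In form: [{"dx": .., "dy": .., "dz": .., "rx": .., "ry": .., "rz": .., "hand": ..}, ...]. A call has 1 to 10 rows; each row shifts and turns the commanded pose from where the row before left it, along the tool's axes as they then stand; what a row does not reach is not made up. A row lasts 1/10 s, in which the tool goes at most 50 mm and 8.59 degrees, less where a joint would pass 70% of its speed; a pose out of reach is approached as far as the arm can. A call with a gripper value outside its range is refused whole. The fingers move at their own pace and stop on an object; FORCE is the grip in N (left out, the last holds). Time passes only in rows, so rows that do not move let the fingers close. It gives the time, the measured TCP pose, the force and the opening at its end, in the units of the state.
- bot.observe(): the state, without advancing time (a new reading comes with each control period).
- bot.grab_frame(name): name is "side" or "top" or "wrist"; returns (picture, depth): 400x640x3 uint8, red, green, blue; 400x640 float32, m along the optical axis (not along the pixel's ray), 0 where there is no reading.
- bot.get_calibration(name): a dict with "vertical_fov" (degrees; the focal length in pixels is half the picture's height over the tangent of half this angle, whatever the lens; pixels are square), "cx", "cy" (the principal point, pixels), "origin" and "orientation" of the camera in the world. Camera axes: x right, y down, z forward; pixel columns grow to the right and rows downward; lengths in m; the calibration is good to about 2 mm. A picture is of the moment at which its call begins: read the wrist's pose just before it. get_calibration takes no time and is no camera call; for the wrist camera it gives the pose at the moment of the call.
- bot.job_done(): hands the job in, once; it reports no verdict.
Trained networks look in the newest picture that a camera, given by its name, has taken for a name from the list of things; names that differ only in an ending like _2 or _b are one class to them, and where a whole thing is asked for, a point or a joint stands for the part that bears it (a point fixed in the world has none). Each returns a list of dicts, best first, with "score" (0 to 1); they miss things now and then, are a little off and sometimes report something else, mostly with a low value. They report only what shows in the picture. A call takes as long as a camera call. They do not tell look-alikes from the thing itself.
- bot.trace(camera, target): "region" (400x640 bool, what is visible of it) and "box" ([left, top, right, bottom] in pixels, round what is visible of it).
- bot.tip_of(camera, target): "centre" ([row, column] in pixels: a listed point, or the origin of a listed thing).
The state is a dict: "clock": time; "qpos": joint angles; "qd": joint speeds; "joint_efforts": joint torques, N m; "position": TCP position; "tool_rot": TCP orientation; "force": force on the tool from outside, world axes, zero at the start; "moment": the same for the moment, N m; "grip_width": finger opening in m.
Only numpy, scipy, OpenCV 4.12 (cv2) and the standard library are available. Lean on these libraries where they do the work, as an engineer would, in place of code of your own. Each camera call takes 0.05 s, during which the arm holds its last target.

TASK

A veneer patch has just been glued to the sloped top of the tilting stage on the bench. Pick up the plywood hand caul by its grip block, lift it clear of the bench, tilt it to match the slope and press it flush onto the stage top, centred over the patch with its long side running up the slope; push gently but steadily into the slope, at about 10 N, without shifting the stage's tilt or disturbing the other things on the bench. Finish while still gripping the caul and holding it pressed there: do not let go.

Things in the scene. Friction and masses are not known exactly. Their poses are not given: they have to be found in the camera images.
- caul_grip (a point): Loose hand caul: plywood plate 90 (x) x 70 (y) x 8 mm, 0.14-0.26 kg, lying flat on the bench, with a wooden grip block 54 (x) x 24 (y) x 52 mm tall centred on top. The point is inside the block, 36 mm above the plate's underside, 24 mm below the block's top. Axes: x along the long side, y across the block's 24 mm (the way to pinch it), z from underside up through the block. Half a turn about z is equally good.
- stage_face (a point): Centre of the tilting stage's flat face and of its pale 66 x 46 mm veneer patch (look only). Aluminium top 130 (x) x 110 (y) x 10 mm on a fixed steel base 165 x 135 mm; hinged at its low edge, 55 mm up on the robot's side, it rises away from the robot at 15-35 deg, held by a stiff clamp (30 N does not shift it). Axes: x up the slope, y level, z square out of the face. Caul flush and centred: grip point 36 mm out along z.
- pipe_clip: Bystander: small bent steel pipe clip, 76 x 16 mm, 25 mm tall, lying in the middle of the bench. Origin at its underside.
- sand_block: Bystander: cork sanding block 75 x 42 x 26 mm, in the middle of the bench. Origin at its underside.
- paper_roll: Bystander: upright yellow roll of abrasive paper, 72 mm across, 115 mm tall, towards the far edge. Origin at its underside.
- cup: Bystander: clear plastic cup, 84 mm across, 100 mm tall, towards the far edge. Origin at its underside.
- glue: Bystander: white glue bottle, 52 mm across, 140 mm tall, towards the far edge. Origin at its underside.
- organiser: Bystander: open green parts tray 150 x 110 x 35 mm, on the left side of the bench. Origin at its underside.
- billet: Bystander: split wooden billet 240 mm long (x), 75 mm wide, about 65 mm tall, on the right side of the bench. Origin at its underside.
Things that resemble listed ones, but are neither listed nor needed, are in the scene too. Leave any orange, pink or turquoise look-alike of the part that bears caul_grip alone.

How it is judged:
By the outcome, as a careful person would: the job done as asked, in the order asked, and still so for the second after the job is handed in, while the arm keeps its last pose, push and grip.
It also fails if it takes over 43 s, if anything falls off the work surface, if the arm or the gripper's body presses on something with over 40 N, if the wrist force passes 120 N, or if a joint passes its speed limit or range.

## Working session

There is one attempt and no reset: what is moved stays moved. The work goes in short steps, Python scripts to look and compute and a shell command to move; the robot and the scene stay as the last step left them, time stands still between calls to the robot, and variables do not carry over. Pictures are saved under pics/ and viewed, and the job is handed in when it is done.

```bash
mkdir -p pics
cat > h.py <<'E'
import numpy as np,cv2
from workcell import bot
from scipy.spatial.transform import Rotation as R
def save(n,img):
    cv2.imwrite('pics/'+n+'.png',cv2.cvtColor(img,cv2.COLOR_RGB2BGR))
def cloud(cam,d,cal):
    f=200/np.tan(np.radians(cal['vertical_fov'])/2)
    v,u=np.mgrid[0:400,0:640]
    p=np.stack([(u-cal['cx'])/f*d,(v-cal['cy'])/f*d,d],-1)
    o=np.array(cal['orientation'])
    Rm=o if o.shape==(3,3) else R.from_euler('xyz',o).as_matrix()
    return p@Rm.T+np.array(cal['origin'])
E
python3 - <<'E'
from h import *
print(bot.observe())
for c in ['side','top','wrist']:
    cal=bot.get_calibration(c);im,d=bot.grab_frame(c);print(c,cal);save(c+'0',im);np.savez('pics/'+c+'0.npz',im=im,P=cloud(c,d,cal),d=d)
    if c!='wrist':
      for t in ['caul_grip','stage_face']:
        print(t,[(x['score'],x['centre']) for x in bot.tip_of(c,t)])
E
```

```text
{'clock': 0.0, 'qpos': array([ 1.13878414,  0.52204697, -0.03630553,  1.60002385,  0.02119955,
        1.02108604, -0.1128167 ]), 'qd': array([-0.00048477,  0.00277877,  0.00067296,  0.00013853,  0.00152673,
        0.00093686,  0.00109303]), 'joint_efforts': array([ 1.08850942e-03, -9.27101398e+01,  1.98025681e+00, -3.69931018e+01,
        1.77805644e-02,  8.02650873e-03, -2.86170426e-06]), 'position': array([ 0.22104803, -0.58420149,  0.20529978]), 'tool_rot': array([-3.14041719e+00,  9.48798009e-05,  3.61766649e-01]), 'force': array([-0.31512595,  0.91183832, -0.72625582]), 'moment': array([-0.04423655, -0.00732036, -0.03660366]), 'grip_width': 0.0857826287621321}
side {'vertical_fov': 44.99357767992375, 'cx': 318.6685373140081, 'cy': 199.0212158126013, 'origin': array([-0.18059106,  0.81035662,  1.04207722]), 'orientation': array([-2.28180363, -0.02066508, -2.37895873])}
caul_grip [(0.85, [245.7, 186.2]), (0.78, [278.5, 313.2]), (0.68, [258.4, 266.6]), (0.57, [233.7, 303.5])]
stage_face []
top {'vertical_fov': 49.47375139019073, 'cx': 321.25982671505005, 'cy': 203.83814407561945, 'origin': array([ 0.47948131, -0.01126183,  1.52864832]), 'orientation': array([-3.06363033,  0.01071292, -1.54974564])}
caul_grip [(0.95, [163.9, 219.6]), (0.74, [221.7, 295.5]), (0.71, [216.1, 256.2]), (0.62, [263.4, 265.4])]
stage_face [(0.72, [223.0, 398.8])]
wrist {'vertical_fov': 64.05985559640995, 'cx': 322.9766690373143, 'cy': 205.63681302136163, 'origin': array([ 0.29543336, -0.55516286,  0.37348824]), 'orientation': array([ 2.82366771e+00,  4.47538551e-05, -1.20853223e+00])}
```

View pics/top0.png

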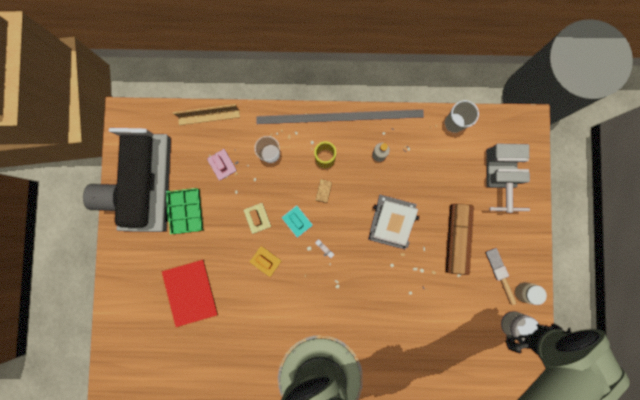

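View pics/side0.png

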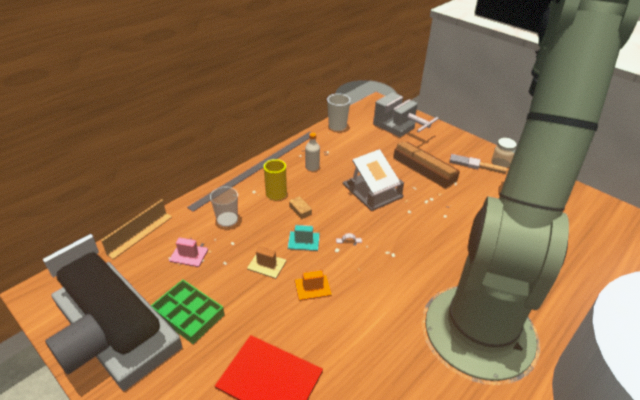

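Four candidates show in the top view: pink (221,164), pale plywood with a brown block (257,217), turquoise (297,221) and orange (265,262). The description fits the pale plywood one. I'll check it in a crop and measure it.

Run:
```python
from h import *
a=np.load('pics/top0.npz');im,P=a['im'],a['P']
b=np.load('pics/side0.npz');im2,P2=b['im'],b['P']
c1=cv2.resize(im[185:285,220:440],None,fx=3.6,fy=3.6,interpolation=cv2.INTER_CUBIC)[:, :790]
c2=cv2.resize(im2[220:310,160:360],None,fx=3.5,fy=3.5,interpolation=cv2.INTER_CUBIC)[:230]
save('crop0',c1); save('crop0b',c2)
for n,Q,reg in [('top',P,(195,240,240,275)),('side',P2,(245,280,245,290))]:
    q=Q[reg[0]:reg[1],reg[2]:reg[3]].reshape(-1,3)
    print(n,'table z',np.median(q[q[:,2]<.004][:,2]))
    blk=q[(q[:,2]>.045)]
    if n=='side': blk=blk[blk[:,2]>.055]
    r=cv2.minAreaRect((blk[:,:2]*1000).astype(np.float32));print('block',len(blk),blk[:,2].max(),r)
    pl=q[(q[:,2]>.005)&(q[:,2]<.012)]
    if len(pl)>5: print('plate',len(pl),cv2.minAreaRect((pl[:,:2]*1000).astype(np.float32)))
# stage
for n,Q,I,reg in [('top',P,im,(195,250,365,425)),('side',P2,im2,(145,200,345,405))]:
    q=Q[reg[0]:reg[1],reg[2]:reg[3]].reshape(-1,3);col=I[reg[0]:reg[1],reg[2]:reg[3]].reshape(-1,3).astype(int)
    m=(q[:,2]>.055)&(q[:,2]<.16)
    s=q[m];cc=col[m]
    from numpy.linalg import svd
    best=None
    rng=np.random.default_rng(0)
    for _ in range(500):
        t=s[rng.choice(len(s),3,False)];nn=np.cross(t[1]-t[0],t[2]-t[0]);l=np.linalg.norm(nn)
        if l<1e-5: continue
        nn/=l
        k=abs((s-t[0])@nn)<.003
        if best is None or k.sum()>best.sum(): best=k
    t=s[best];c=t.mean(0);nn=svd(t-c)[2][2];nn*=np.sign(nn[2])
    print(n,'N',best.sum(),'c',c,'n',nn,'slope',np.degrees(np.arccos(nn[2])),'dir',np.degrees(np.arctan2(-nn[1],-nn[0])))
    ux=np.array([-nn[0],-nn[1],0]);ux/=np.linalg.norm(ux);ux=ux-nn*(ux@nn);ux/=np.linalg.norm(ux);uy=np.cross(nn,ux)
    uv=np.c_[(t-c)@ux,(t-c)@uy]
    r=cv2.minAreaRect((uv*1000).astype(np.float32));print(r,'centre',c+ux*r[0][0]/1e3+uy*r[0][1]/1e3)
    tc=cc[best];pm=(tc[:,0]-tc[:,2])>45
    pu=uv[pm];r=cv2.minAreaRect((pu*1000).astype(np.float32));print('patch',pm.sum(),r,'centre',c+ux*r[0][0]/1e3+uy*r[0][1]/1e3, 'mean',t[pm].mean(0))
```

```text
top table z -0.0005565387827352053
block 121 1.5286483151425025 ((504.4443359375, 125.07882690429688), (272.6326599121094, 50.1910400390625), 69.1932373046875)
plate 335 ((547.35107421875, 232.26705932617188), (155.52352905273438, 120.3438720703125), 1.612516164779663)
side table z -0.001369107221920629
block 118 1.0420772176340956 ((183.47039794921875, 507.1100769042969), (49.03411865234375, 946.3572998046875), 53.17329406738281)
plate 303 ((554.3699340820312, 209.28358459472656), (90.54737091064453, 131.92239379882812), 21.12232208251953)
top N 915 c [ 0.53388963 -0.23866655  0.09183526] n [-0.43959442  0.09949459  0.89266879] slope 26.789454092776474 dir -12.753041828681004
((-2.4279327392578125, -1.55523681640625), (131.61215209960938, 141.24948120117188), 88.32421112060547) centre [ 0.53143244 -0.23970499  0.09074096]
patch 171 ((-25.695785522460938, -13.68770980834961), (131.72586059570312, 62.404232025146484), 25.6940975189209) centre [ 0.50849612 -0.24695309  0.08025383] mean [ 0.53179751 -0.24017039  0.09127952]
side N 820 c [ 0.53003984 -0.23334022  0.08847715] n [-0.44476491  0.09189943  0.89092013] slope 27.010901861430284 dir -11.674433779625621
((0.6558914184570312, 1.2906723022460938), (132.58877563476562, 141.33389282226562), 88.62652587890625) centre [ 0.53087327 -0.23219449  0.08877503]
patch 170 ((7.614891052246094, -4.344535827636719), (48.85780715942383, 66.13043212890625), 89.95843505859375) centre [ 0.53580464 -0.23896767  0.09193553] mean [ 0.53584044 -0.23812994  0.09205236]
```

View pics/crop0.png

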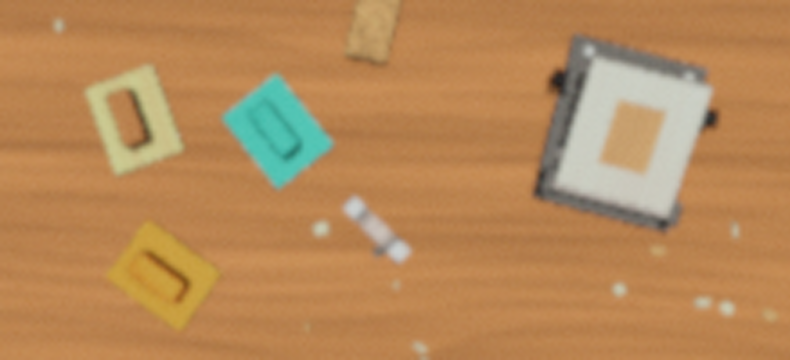

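View pics/crop0b.png

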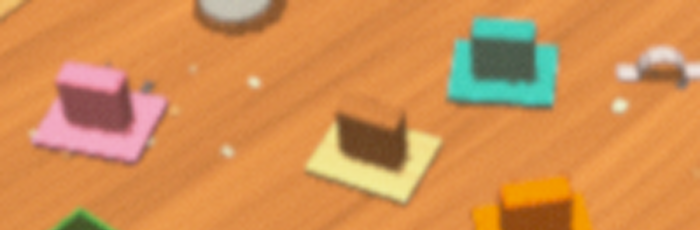

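The pale plate with the wooden block, at (130,118) in the crop, is the caul. The stage patch is clear, and the face slopes about 27° with the up-slope heading near −12°. Next I'll measure the caul pose.

Run:
```python
from h import *
for n,reg in [('top',(195,240,240,275)),('side',(240,285,240,292))]:
    a=np.load(f'pics/{n}0.npz');im,P,d=a['im'],a['P'],a['d']
    q=P[reg[0]:reg[1],reg[2]:reg[3]].reshape(-1,3);c=im[reg[0]:reg[1],reg[2]:reg[3]].reshape(-1,3).astype(int)
    ok=(q[:,2]<.2)
    pl=ok&(c[:,1]>c[:,0]*.82)&(c[:,1]>140)&(q[:,2]>.002)&(q[:,2]<.016)
    r=cv2.minAreaRect((q[pl][:,:2]*1000).astype(np.float32));print(n,'plate',pl.sum(),r,np.median(q[pl][:,2]))
    b=ok&(q[:,2]>.054)&(q[:,2]<.07)
    near=np.linalg.norm(q[:,:2]-np.array(r[0])/1e3,axis=1)<.05
    b&=near
    print('blocktop',b.sum(),cv2.minAreaRect((q[b][:,:2]*1000).astype(np.float32)),np.median(q[b][:,2]),q[b].mean(0))
for nme in ['pipe_clip','sand_block','cup','glue','paper_roll']: pass
a=np.load('pics/top0.npz');P=a['P']
for k,(u,v) in dict(turq=(297,221),clip=(325,248),sand=(323,190),orange=(265,262),stagetop=(410,200),billet=(460,240)).items(): print(k,P[v-2:v+3,u-2:u+3].reshape(-1,3).mean(0).round(3))
```

```text
top plate 355 ((544.6798706054688, 232.90335083007812), (91.32957458496094, 71.98065185546875), 21.71005630493164) 0.00757206590256132
blocktop 108 ((545.1806640625, 231.9671173095703), (54.13294219970703, 24.151874542236328), 22.4843807220459) 0.05939923414009596 [0.54496222 0.23126893 0.05935565]
side plate 371 ((558.1826171875, 199.70703125), (90.75839233398438, 152.4915008544922), 21.1223201751709) 0.006749357945758483
blocktop 102 ((544.6927490234375, 235.07803344726562), (52.081546783447266, 22.992856979370117), 21.02562713623047) 0.05808253603340752 [0.54355708 0.23499778 0.0584088 ]
turq [0.534 0.088 0.059]
clip [ 0.444 -0.009  0.019]
sand [0.645 0.002 0.026]
orange [0.394 0.192 0.059]
stagetop [ 0.618 -0.305  0.003]
billet [ 0.481 -0.462  0.061]
```

```bash
python3 -m inch '[{"dx":35,"dy":-18,"dz":-6,"hand":-1},{"dx":35,"dy":-18,"dz":-6,"hand":-1},{"dx":35,"dy":-18,"dz":-6,"hand":-1},{"dx":35,"dy":-18,"dz":-6,"hand":-1},{"dx":30,"dy":-30,"hand":-1},{"dx":30,"dy":-30,"hand":-1},{"dx":30,"dy":-30,"hand":-1},{"dx":30,"dy":-30,"hand":-1},{"dx":30,"dy":-30,"hand":-1},{"dx":30,"dy":-30,"hand":-1}]'
```

```text
schema error: expected keys dx, dy, dz, rx, ry, rz, hand
```

```bash
python3 -m inch '[{"dx":35,"dy":-18,"dz":-6,"rx":0,"ry":0,"rz":0,"hand":-1},{"dx":35,"dy":-18,"dz":-6,"rx":0,"ry":0,"rz":0,"hand":-1},{"dx":35,"dy":-18,"dz":-6,"rx":0,"ry":0,"rz":0,"hand":-1},{"dx":35,"dy":-18,"dz":-6,"rx":0,"ry":0,"rz":0,"hand":-1},{"dx":30,"dy":-30,"dz":0,"rx":0,"ry":0,"rz":0,"hand":-1},{"dx":30,"dy":-30,"dz":0,"rx":0,"ry":0,"rz":0,"hand":-1},{"dx":30,"dy":-30,"dz":0,"rx":0,"ry":0,"rz":0,"hand":-1},{"dx":30,"dy":-30,"dz":0,"rx":0,"ry":0,"rz":0,"hand":-1},{"dx":30,"dy":-30,"dz":0,"rx":0,"ry":0,"rz":0,"hand":-1},{"dx":30,"dy":-30,"dz":0,"rx":0,"ry":0,"rz":0,"hand":-1}]'
```

```text
clock: 1.35
position: [0.4318, -0.234, 0.2301]
tool_rot: [3.141, -0.0, 0.362]
force: [0.8, 0.1, 0.2]
grip_width: 0.0853
```

```bash
python3 -m inch '[{"dx":25,"dy":-37,"dz":0,"rx":0,"ry":0,"rz":0,"hand":-1},{"dx":25,"dy":-37,"dz":0,"rx":0,"ry":0,"rz":0,"hand":-1},{"dx":25,"dy":-37,"dz":0,"rx":0,"ry":0,"rz":0,"hand":-1},{"dx":25,"dy":-37,"dz":0,"rx":0,"ry":0,"rz":0,"hand":-1},{"dx":25,"dy":-37,"dz":0,"rx":0,"ry":0,"rz":0,"hand":-1},{"dx":25,"dy":-37,"dz":0,"rx":0,"ry":0,"rz":0,"hand":-1},{"dx":25,"dy":-37,"dz":0,"rx":0,"ry":0,"rz":0,"hand":-1},{"dx":25,"dy":-37,"dz":0,"rx":0,"ry":0,"rz":0,"hand":-1},{"dx":25,"dy":-37,"dz":0,"rx":0,"ry":0,"rz":0,"hand":-1},{"dx":21,"dy":-64,"dz":0,"rx":0,"ry":0,"rz":0.017,"hand":-1}]'
python3 - <<'E'
from h import *
s=bot.observe();print(s['position'],s['tool_rot'],s['qpos'])
cal=bot.get_calibration('wrist');im,d=bot.grab_frame('wrist');save('wrist1',im)
P=cloud('wrist',d,cal);np.savez('pics/wrist1.npz',im=im,P=P,d=d)
print(bot.tip_of('wrist','caul_grip'))
E
```

```text
clock: 2.35
position: [0.5227, 0.2064, 0.2298]
tool_rot: [3.141, -0.0, 0.343]
force: [1.0, 0.5, 0.6]
grip_width: 0.0853
[0.52267519 0.20641623 0.2297859 ] [ 3.14121621e+00 -4.09302469e-04  3.42769107e-01] [-0.21666924  0.41367888 -0.3592547   1.72887382  0.16627676  1.02860961
 -1.86224148]
[{'centre': [148.2, 306.9], 'score': 0.92}, {'centre': [267.9, 292.2], 'score': 0.84}, {'centre': [193.9, 416.1], 'score': 0.69}]
```

View pics/wrist1.png

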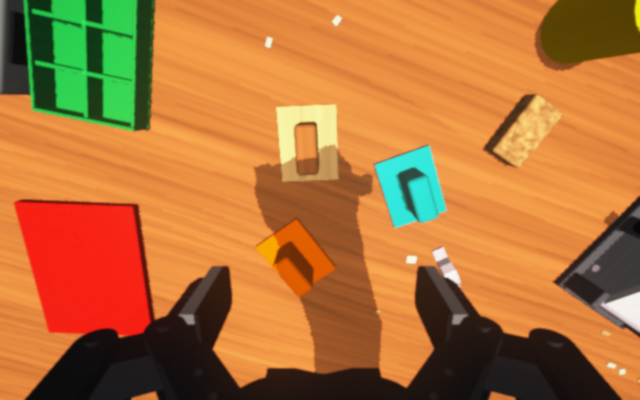

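The wrist view shows the pale caul with its block at (307,148). The turquoise one is at (410,190) and the orange one at (295,255). I'll measure from the wrist depth.

```bash
cat >> h.py <<'E'
def caul(P,im,reg):
    q=P[reg[0]:reg[1],reg[2]:reg[3]].reshape(-1,3);c=im[reg[0]:reg[1],reg[2]:reg[3]].reshape(-1,3).astype(int)
    b=(q[:,2]>.050)&(q[:,2]<.07)
    print('top',b.sum(),cv2.minAreaRect((q[b][:,:2]*1000).astype(np.float32)),np.median(q[b][:,2]))
    pl=(q[:,2]>.004)&(q[:,2]<.014)
    print('plate',pl.sum(),cv2.minAreaRect((q[pl][:,:2]*1000).astype(np.float32)),np.median(q[pl][:,2]))
E
python3 - <<'E'
from h import *
a=np.load('pics/wrist1.npz');caul(a['P'],a['im'],(95,192,265,350))
s=bot.observe()
Rm=R.from_euler('xyz',s['tool_rot']).as_matrix()
print((Rm.T@(np.array([.545,.2335,.016])-s['position'])*1000))
E
```

```text
top 1138 ((544.71142578125, 235.11056518554688), (53.24480056762695, 24.02777862548828), 22.032333374023438) 0.059465716036832955
plate 3140 ((544.2921752929688, 235.09469604492188), (89.90323638916016, 70.19699096679688), 22.102230072021484) 0.007725158284672906
[ 30.38521069 -10.28889112 213.81798274]
```

Run:
```python
from h import *
s=bot.observe();print(s['position'],s['tool_rot'],s['clock'])
Rm=R.from_euler('xyz',[np.pi,0,.384]).as_matrix()
print((Rm.T@(np.array([.5447,.2347,.016])-s['position'])*1000))
```

```text
[0.52016409 0.2126811  0.22976857] [-3.13836615e+00 -4.96067212e-04  3.52027695e-01] 2.45
[ 30.99803657 -11.22339839 213.76857328]
```

```bash
python3 -m inch '[{"dx":0,"dy":0,"dz":0,"rx":0,"ry":0,"rz":-0.035,"hand":-1},{"dx":16,"dy":-6,"dz":20,"rx":0,"ry":0,"rz":0,"hand":-1},{"dx":15,"dy":-5,"dz":30,"rx":0,"ry":0,"rz":0,"hand":-1},{"dx":0,"dy":0,"dz":40,"rx":0,"ry":0,"rz":0,"hand":-1},{"dx":0,"dy":0,"dz":40,"rx":0,"ry":0,"rz":0,"hand":-1},{"dx":0,"dy":0,"dz":0,"rx":0,"ry":0,"rz":0,"hand":-1},{"dx":0,"dy":0,"dz":0,"rx":0,"ry":0,"rz":0,"hand":-1}]'
python3 - <<'E'
from h import *
s=bot.observe();print(s['position'],s['tool_rot'],s['clock'],s['force'])
Rm=R.from_euler('xyz',[np.pi,0,.384]).as_matrix()
print((Rm.T@(np.array([.5447,.2347,.016])-s['position'])*1000))
E
```

```text
clock: 3.15
position: [0.5464, 0.2273, 0.1007]
tool_rot: [-3.141, 0.0, 0.38]
force: [-0.1, -0.2, 0.5]
grip_width: 0.0853
[0.54642156 0.22729191 0.10065788] [-3.14146729e+00  4.76677993e-04  3.79896491e-01] 3.15 [-0.07123234 -0.16498608  0.53320962]
[ 1.17912848 -7.51353796 84.65787644]
```

```bash
python3 -m inch '[{"dx":1,"dy":-7.5,"dz":5,"rx":0,"ry":0,"rz":-0.004,"hand":-1},{"dx":0,"dy":0,"dz":10,"rx":0,"ry":0,"rz":0,"hand":-1},{"dx":0,"dy":0,"dz":0,"rx":0,"ry":0,"rz":0,"hand":-1}]'
python3 - <<'E'
from h import *
s=bot.observe();print(s['position'],s['tool_rot'],s['clock'],s['force'])
Rm=R.from_euler('xyz',s['tool_rot']).as_matrix()
print((Rm.T@(np.array([.5447,.2347,.016])-s['position'])*1000))
cal=bot.get_calibration('wrist');im,d=bot.grab_frame('wrist');save('wrist2',im)
P=cloud('wrist',d,cal)
caul(P,im,(100,400,200,440))
E
```

```text
clock: 3.45
position: [0.5443, 0.2347, 0.0846]
tool_rot: [3.142, 0.0, 0.384]
force: [0.4, -0.6, 0.2]
grip_width: 0.0855
[0.54425468 0.2346729  0.08463789] [3.14155644e+00 1.45606432e-04 3.84301333e-01] 3.45 [ 0.36029719 -0.60224651  0.20054434]
[ 0.43298808  0.13934879 68.63783211]
top 2795 ((545.289306640625, 235.17237854003906), (52.78855514526367, 24.01955223083496), 22.136493682861328) 0.059509440315113044
plate 10324 ((487.686767578125, 192.78167724609375), (227.96400451660156, 155.6771240234375), 8.11439037322998) 0.007829161296488432
```

View pics/wrist2.png

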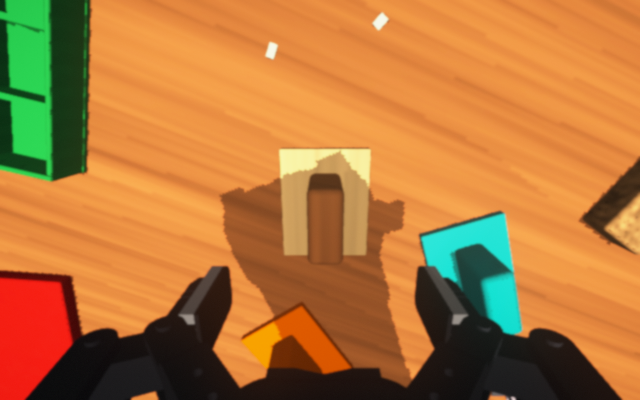

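The block sits centred between the jaws, at column 325 against a jaw mid of 323. Descending and gripping.

```bash
python3 -m inch '[{"dx":0.5,"dy":0,"dz":30,"rx":0,"ry":0,"rz":0,"hand":-0.7},{"dx":0,"dy":0,"dz":25,"rx":0,"ry":0,"rz":0,"hand":-0.6},{"dx":0,"dy":0,"dz":13.5,"rx":0,"ry":0,"rz":0,"hand":-0.4},{"dx":0,"dy":0,"dz":0,"rx":0,"ry":0,"rz":0,"hand":-0.2},{"dx":0,"dy":0,"dz":0,"rx":0,"ry":0,"rz":0,"hand":-0.1}]' 60; python3 -m inch '[{"dx":0,"dy":0,"dz":0,"rx":0,"ry":0,"rz":0,"hand":1},{"dx":0,"dy":0,"dz":0,"rx":0,"ry":0,"rz":0,"hand":1},{"dx":0,"dy":0,"dz":0,"rx":0,"ry":0,"rz":0,"hand":1},{"dx":0,"dy":0,"dz":0,"rx":0,"ry":0,"rz":0,"hand":1},{"dx":0,"dy":0,"dz":0,"rx":0,"ry":0,"rz":0,"hand":1},{"dx":0,"dy":0,"dz":0,"rx":0,"ry":0,"rz":0,"hand":1}]' 60
```

```text
clock: 4.0
position: [0.5453, 0.2349, 0.0172]
tool_rot: [-3.142, -0.001, 0.384]
force: [0.8, 0.2, 1.1]
grip_width: 0.0471
clock: 4.6
position: [0.5457, 0.2348, 0.0176]
tool_rot: [3.142, -0.002, 0.383]
force: [-0.1, -1.4, 7.6]
grip_width: 0.0222
```

```bash
python3 -m inch '[{"dx":0,"dy":0,"dz":-5,"rx":0,"ry":0,"rz":0,"hand":1},{"dx":0,"dy":0,"dz":-15,"rx":0,"ry":0,"rz":0,"hand":1},{"dx":0,"dy":0,"dz":-30,"rx":0,"ry":0,"rz":0,"hand":1},{"dx":0,"dy":0,"dz":-40,"rx":0,"ry":0,"rz":0,"hand":1},{"dx":0,"dy":0,"dz":-40,"rx":0,"ry":0,"rz":0,"hand":1},{"dx":0,"dy":0,"dz":-30,"rx":0,"ry":0,"rz":0,"hand":1},{"dx":0,"dy":0,"dz":0,"rx":0,"ry":0,"rz":0,"hand":1},{"dx":0,"dy":0,"dz":0,"rx":0,"ry":0,"rz":0,"hand":1},{"dx":0,"dy":0,"dz":0,"rx":0,"ry":0,"rz":0,"hand":1}]'
python3 - <<'E'
from h import *
s=bot.observe();print(s['position'],s['tool_rot'],s['clock'],s['force'],s['moment'],s['qpos'])
cal=bot.get_calibration('wrist');im,d=bot.grab_frame('wrist');save('wrist3',im)
P=cloud('wrist',d,cal);np.savez('pics/wrist3.npz',im=im,P=P,d=d)
E
```

```text
clock: 5.5
position: [0.5444, 0.2343, 0.1758]
tool_rot: [3.141, 0.001, 0.384]
force: [1.0, -0.4, -2.7]
grip_width: 0.0225
[0.54441234 0.23430307 0.17581012] [3.14143157e+00 1.33048394e-03 3.83808876e-01] 5.5 [ 0.97703079 -0.41462127 -2.7418678 ] [0.02808145 0.00679596 0.01926721] [-0.25717736  0.52253422 -0.35523418  1.70464637  0.21430505  0.95415055
 -1.88064184]
```

View pics/wrist3.png

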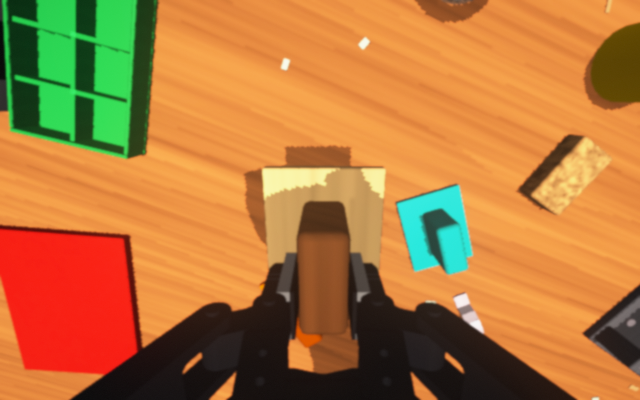

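The caul is held at (325,250), lifted clear and looking level. Next I'll measure how it sits in the tool frame, and refine the stage pose from both fixed cameras.

```bash
cat >> h.py <<'E'
def intool(P,pos,rot):
    return (P-np.array(pos))@R.from_euler('xyz',rot).as_matrix()
def plane(t):
    c=t.mean(0);n=np.linalg.svd(t-c,full_matrices=False)[2][2];k=abs((t-c)@n)<.002
    t=t[k];c=t.mean(0);n=np.linalg.svd(t-c,full_matrices=False)[2][2];return c,n,k.sum()
E
python3 - <<'E'
from h import *
a=np.load('pics/wrist3.npz');im=a['im']
T=intool(a['P'],[0.54441234,0.23430307,0.17581012],[3.14143157,1.33048394e-03,3.83808876e-01])
t=T[165:270,255:400].reshape(-1,3)
blk=t[(abs(t[:,1])<.011)&(t[:,2]<.0)&(t[:,2]>-.06)&(abs(t[:,0])<.03)]
print('blk z',np.percentile(blk[:,2],[5,50,95]),blk[:,0].min(),blk[:,0].max())
pl=t[(t[:,2]>.002)&(t[:,2]<.016)]
c,n,k=plane(pl);print('plate',len(pl),k,c,n,'x',pl[:,0].min(),pl[:,0].max())
fr=pl[pl[:,0]>.025];print('y',fr[:,1].min(),fr[:,1].max()); print(cv2.minAreaRect((fr[:,:2]*1000).astype(np.float32)))
# whole block top
t=T[190:340,290:360].reshape(-1,3);b=t[(t[:,2]>-.055)&(t[:,2]<-.035)];print('top',len(b), cv2.minAreaRect((b[:,:2]*1000).astype(np.float32)),np.median(b[:,2]),plane(b))
E
```

```text
blk z [-0.04282691 -0.04098293 -0.00663463] 0.00801680404958594 0.026606818225223643
plate 8205 7949 [ 0.02107492 -0.00102358  0.00985462] [ 0.00435819 -0.00532022 -0.99997635] x -0.02044803934060064 0.04421711866569751
y -0.036179088176908694 0.033837934805807664
((34.60222625732422, -1.1732330322265625), (70.017333984375, 19.20869255065918), 89.9794692993164)
top 6003 ((-0.6095352172851562, -0.3046455383300781), (31.779512405395508, 54.30649185180664), 89.4284439086914) -0.04198492649385769 (array([ 0.00196331, -0.00131833, -0.04197005]), array([ 0.00936187, -0.00779237, -0.99992581]), np.int64(4987))
```

```bash
python3 -m inch '[{"dx":-15,"dy":20,"dz":-10,"rx":0,"ry":0,"rz":0,"hand":1},{"dx":-28,"dy":37,"dz":-10,"rx":0,"ry":0,"rz":0,"hand":1},{"dx":-28,"dy":37,"dz":-10,"rx":0,"ry":0,"rz":0,"hand":1},{"dx":-28,"dy":37,"dz":-10,"rx":0,"ry":0,"rz":0,"hand":1},{"dx":-28,"dy":37,"dz":-10,"rx":0,"ry":0,"rz":0,"hand":1},{"dx":-28,"dy":37,"dz":-10,"rx":0,"ry":0,"rz":0,"hand":1},{"dx":-28,"dy":37,"dz":-5,"rx":0,"ry":0,"rz":0,"hand":1},{"dx":-28,"dy":37,"dz":0,"rx":0,"ry":0,"rz":0,"hand":1},{"dx":-28,"dy":37,"dz":0,"rx":0,"ry":0,"rz":0,"hand":1},{"dx":-28,"dy":37,"dz":0,"rx":0,"ry":0,"rz":0,"hand":1}]'
python3 -m inch '[{"dx":-15,"dy":20,"dz":0,"rx":0,"ry":0,"rz":0.05,"hand":1},{"dx":0,"dy":0,"dz":0,"rx":0,"ry":0,"rz":0.08,"hand":1},{"dx":0,"dy":0,"dz":0,"rx":0,"ry":0,"rz":0.08,"hand":1},{"dx":0,"dy":0,"dz":0,"rx":0,"ry":0,"rz":0.08,"hand":1},{"dx":0,"dy":0,"dz":0,"rx":0,"ry":0,"rz":0.08,"hand":1},{"dx":0,"dy":0,"dz":0,"rx":0,"ry":0,"rz":0.08,"hand":1},{"dx":0,"dy":0,"dz":0,"rx":0,"ry":0,"rz":0.08,"hand":1},{"dx":0,"dy":0,"dz":0,"rx":0,"ry":0,"rz":0.06,"hand":1},{"dx":0,"dy":0,"dz":0,"rx":0,"ry":0,"rz":0,"hand":1},{"dx":0,"dy":0,"dz":0,"rx":0,"ry":0,"rz":0,"hand":1}]'
python3 - <<'E'
from h import *
s=bot.observe();print(s['position'],s['tool_rot'],s['clock'],s['force'],s['moment'],s['qpos'])
cal=bot.get_calibration('wrist');im,d=bot.grab_frame('wrist');save('wrist4',im)
P=cloud('wrist',d,cal);np.savez('pics/wrist4.npz',im=im,P=P,d=d,pos=s['position'],rot=s['tool_rot'])
print(bot.tip_of('wrist','stage_face'))
E
```

```text
clock: 6.55
position: [0.4284, -0.1942, 0.2408]
tool_rot: [-3.141, 0.001, 0.384]
force: [1.3, -0.4, -2.3]
grip_width: 0.0229
clock: 7.55
position: [0.4229, -0.2166, 0.2409]
tool_rot: [-3.141, 0.001, -0.204]
force: [0.0, 1.1, -2.3]
grip_width: 0.0224
[ 0.42294776 -0.21657801  0.24090935] [-3.14136338e+00  1.05042515e-03 -2.04038731e-01] 7.55 [ 0.04188492  1.06256585 -2.34077117] [ 0.01142129  0.00679801 -0.04608867] [ 0.44292714  0.24388784 -0.1133851   1.93328014  0.03307761  0.96725721
 -1.46077251]
[{'centre': [61.5, 321.3], 'score': 0.92}]
```

View pics/wrist4.png

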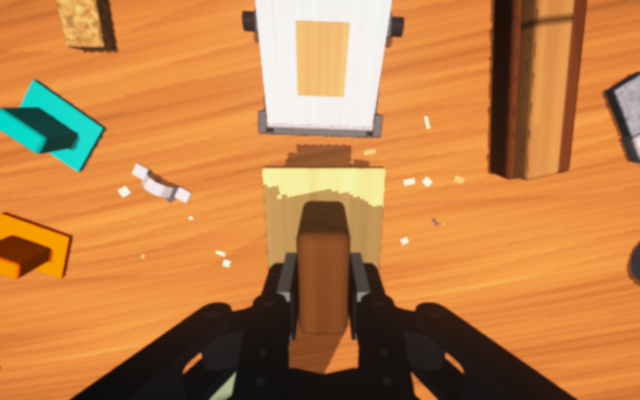

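The wrist view shows the whole patch at columns 296–348 and rows 21–97, with the stage's lower edge near row 130. The caul lines up with the slope. I'll measure the patch and face from this frame.

Run:
```python
from h import *
a=np.load('pics/wrist4.npz');im,P=a['im'].astype(int),a['P']
sat=im[...,0]-im[...,2]
Q=P[0:128,255:395];S=sat[0:128,255:395]
m=(Q[...,2]>.045)&(Q[...,2]<.14)
t=Q[m]
c,n,k=plane(t);
k2=abs((t-c)@n)<.002;c,n,k=plane(t[k2]);n*=np.sign(n[2])
print('N',len(t),k,'n',n,'slope',np.degrees(np.arccos(n[2])),'head',np.degrees(np.arctan2(-n[1],-n[0])))
ux=-n*1.;ux[2]=0;ux/=np.linalg.norm(ux);ux-=n*(ux@n);ux/=np.linalg.norm(ux);uy=np.cross(n,ux)
on=m&(abs((Q-c)@n)<.003)
pm=(on&(S>50)).astype(np.uint8)
nl,lab,st,_=cv2.connectedComponentsWithStats(pm);i=1+np.argmax(st[1:,4]);q=Q[lab==i];print('patch',st[i])
uv=np.c_[(q-c)@ux,(q-c)@uy]*1000;r=cv2.minAreaRect(uv.astype(np.float32));print(r)
C=c+ux*r[0][0]/1e3+uy*r[0][1]/1e3;C=C-n*((C-c)@n);print('centre',C)
f=Q[on];uv=np.c_[(f-C)@ux,(f-C)@uy]*1000;print('face uv pct',np.percentile(uv,[0,1,99,100],axis=0).round(1).tolist())
# hinge check: low edge
e=C-ux*.065;print('low edge',e)
# tool target
Rt=np.c_[ux,-uy,-n]
print('rpy',R.from_matrix(Rt).as_euler('xyz'))
off=np.array([-.0006,-.0006,.018]) # caul underside centre in tool
for h in (0,.03,.06): print(h,'tcp',C+n*h-Rt@off)
R0=R.from_euler('xyz',a['rot']).as_matrix();print('rotvec tool',R.from_matrix(R0.T@Rt).as_rotvec())
np.savez('stage.npz',C=C,n=n,Rt=Rt)
```

```text
N 15859 14961 n [-0.43465183  0.10607934  0.89432933] slope 26.577585550671063 head -13.715258902565244
patch [  40   20   55   77 3820]
((1.586883544921875, -0.39673614501953125), (66.83235168457031, 45.78315353393555), 0.3054100573062897)
centre [ 0.53391974 -0.23726682  0.09226811]
face uv pct [[-71.3, -65.3], [-67.7, -53.6], [47.6, 54.7], [49.8, 66.2]]
low edge [ 0.47744589 -0.22348405  0.06318651]
rpy [ 3.14159265 -0.46386638 -0.23937643]
0 tcp [ 0.52647505 -0.23606751  0.10863448]
0.03 tcp [ 0.51343549 -0.23288513  0.13546436]
0.06 tcp [ 0.50039594 -0.22970275  0.16229424]
rotvec tool [-0.00840319  0.46487212  0.03465417]
```

Run:
```python
from h import *
s=np.load('stage.npz');C,Rt=s['C'],s['Rt']
def rep(name,P,im=None):
    q=P.reshape(-1,3);l=(q-C)@Rt
    for w,hh in ((.048,.045),(.04,.03)):
        t=q[(abs(l[:,0])<w)&(abs(l[:,1])<hh)&(abs(l[:,2])<.012)]
        c,n,k=plane(t);n*=np.sign(n[2])
        print(name,len(t),k,'slope',np.degrees(np.arccos(n[2])).round(2),'head',np.degrees(np.arctan2(-n[1],-n[0])).round(2),'offs of C along n mm',((c-C)@n*1000).round(2))
    if im is not None:
        im=im.astype(int);pm=((im[...,0]-im[...,2])>50).reshape(-1)&(abs(l[:,0])<.05)&(abs(l[:,1])<.04)&(abs(l[:,2])<.008)
        # only patch; edges
        x=l[pm];print('  patch',pm.sum(),cv2.minAreaRect((x[:,:2]*1000).astype(np.float32)),x.mean(0)*1000)
        fm=((im[...,0]-im[...,2])<40).reshape(-1)&(im.reshape(-1,3).min(1)>130)&(abs(l[:,2])<.01)&(abs(l[:,0])<.08)&(abs(l[:,1])<.07)
        print('  face',cv2.minAreaRect((l[fm][:,:2]*1000).astype(np.float32)))
for c in ['top0','side0','wrist4']:
    a=np.load(f'pics/{c}.npz');rep(c,a['P'],a['im'])
```

```text
top0 733 397 slope 26.4 head -14.31 offs of C along n mm -0.42
top0 408 221 slope 25.78 head -16.26 offs of C along n mm -0.11
  patch 234 ((0.5139694213867188, 1.8075695037841797), (43.735294342041016, 65.9271469116211), 89.85173797607422) [ 0.39246741  1.65781974 -0.30716023]
  face ((-1.9658660888671875, 2.0776596069335938), (112.62784576416016, 141.4244384765625), 89.01543426513672)
side0 660 332 slope 26.38 head -13.81 offs of C along n mm -1.15
side0 358 193 slope 26.35 head -13.58 offs of C along n mm -0.93
  patch 228 ((1.2245502471923828, -0.33048057556152344), (66.064208984375, 47.56171417236328), 1.627000093460083) [1.02092006 0.41444102 0.8554249 ]
  face ((-3.2383880615234375, -0.4934539794921875), (114.8726577758789, 138.4444122314453), 88.96981811523438)
wrist4 11000 10885 slope 26.44 head -13.74 offs of C along n mm 0.09
wrist4 6090 6027 slope 26.43 head -13.65 offs of C along n mm 0.26
  patch 3821 ((-3.814697265625e-06, -1.9073486328125e-06), (45.78315353393555, 66.83235168457031), 89.69459533691406) [ 2.77888396 -0.06568897 -0.46732212]
  face ((-12.489768981933594, -1.1347084045410156), (113.83991241455078, 122.32316589355469), 88.69080352783203)
```

```bash
python3 -m inch '[{"dx":0,"dy":0,"dz":0,"rx":0,"ry":0,"rz":0.033,"hand":1},{"dx":0,"dy":0,"dz":0,"rx":0,"ry":0.06,"rz":0,"hand":1},{"dx":0,"dy":0,"dz":0,"rx":0,"ry":0.08,"rz":0,"hand":1},{"dx":0,"dy":0,"dz":0,"rx":0,"ry":0.08,"rz":0,"hand":1},{"dx":0,"dy":0,"dz":0,"rx":0,"ry":0.08,"rz":0,"hand":1},{"dx":0,"dy":0,"dz":0,"rx":0,"ry":0.08,"rz":0,"hand":1},{"dx":0,"dy":0,"dz":0,"rx":0,"ry":0.08,"rz":0,"hand":1},{"dx":0,"dy":0,"dz":0,"rx":0,"ry":0,"rz":0,"hand":1},{"dx":0,"dy":0,"dz":0,"rx":0,"ry":0,"rz":0,"hand":1}]'
cat > goal.py <<'E'
from h import *
s=np.load('stage.npz');C=s['C']
sl,hd=np.radians(26.45),np.radians(-13.6)
Rt=R.from_euler('zy',[0,0]).as_matrix()
Rt=R.from_euler('xyz',[np.pi,-sl,hd]).as_matrix()
n=-Rt[:,2]
off=np.array([-.0008,-.0008,.018])
def go(h):
    o=bot.observe();R0=R.from_euler('xyz',o['tool_rot']).as_matrix()
    t=C+n*h-Rt@off
    print('clock',o['clock'],'d tool mm',(R0.T@(t-o['position'])*1000).round(2),'rot',R.from_matrix(R0.T@Rt).as_rotvec().round(4),'F tool',(R0.T@o['force']).round(2),'M tool',(R0.T@o['moment']).round(3),'w',o['grip_width'],'q',o['qpos'].round(2))
E
python3 -c "
from goal import *
go(.04)"
```

```text
clock: 8.55
position: [0.423, -0.2169, 0.2415]
tool_rot: [3.141, -0.459, -0.239]
force: [-0.2, 0.3, -1.8]
grip_width: 0.0226
clock 8.55 d tool mm [ 35.44  -5.59 125.69] rot [ 0.0009  0.0029 -0.0013] F tool [-1.01 -0.27  1.54] M tool [ 0.008 -0.682 -0.038] w 0.0226163196356305 q [ 0.54  0.04 -0.14  2.3  -0.19  0.36 -1.25]
```

```bash
python3 -m inch '[{"dx":10,"dy":-1.6,"dz":10,"rx":0.001,"ry":0.003,"rz":-0.001,"hand":1},{"dx":10,"dy":-2,"dz":20,"rx":0,"ry":0,"rz":0,"hand":1},{"dx":10,"dy":-2,"dz":30,"rx":0,"ry":0,"rz":0,"hand":1},{"dx":5.5,"dy":0,"dz":35,"rx":0,"ry":0,"rz":0,"hand":1},{"dx":0,"dy":0,"dz":30,"rx":0,"ry":0,"rz":0,"hand":1},{"dx":0,"dy":0,"dz":0,"rx":0,"ry":0,"rz":0,"hand":1},{"dx":0,"dy":0,"dz":0,"rx":0,"ry":0,"rz":0,"hand":1},{"dx":0,"dy":0,"dz":0,"rx":0,"ry":0,"rz":0,"hand":1}]'
python3 - <<'E'
from goal import *
go(0.01)
s=bot.observe()
cal=bot.get_calibration('wrist');im,d=bot.grab_frame('wrist');save('wrist5',im)
P=cloud('wrist',d,cal);np.savez('pics/wrist5.npz',im=im,P=P,d=d,pos=s['position'],rot=s['tool_rot'])
T=intool(P,s['position'],s['tool_rot'])
t=T[165:270,255:400].reshape(-1,3);pl=t[(t[:,2]>.002)&(t[:,2]<.016)]
c,nn,k=plane(pl);print('plate',k,c,nn,'xmax',pl[:,0].max());fr=pl[(pl[:,0]>.025)];print(fr[:,1].min(),fr[:,1].max())
f=P[0:160,230:420].reshape(-1,3);l=(f-C)@Rt;m=(abs(l[:,2])<.008)&(abs(l[:,0])<.07)&(abs(l[:,1])<.06)
c,nn,k=plane(f[m]);nn*=np.sign(nn[2]);print('face',k,np.degrees(np.arccos(nn[2])),np.degrees(np.arctan2(-nn[1],-nn[0])),(c-C)@n*1000, 'y ext',np.percentile(l[m][:,1],[1,99]),'x max',np.percentile(l[m][:,0],99.5))
im2,_=bot.grab_frame('side');save('side5',cv2.resize(im2[100:250,280:500],None,fx=3.5,fy=3.5,interpolation=cv2.INTER_CUBIC))
E
```

```text
clock: 9.35
position: [0.4969, -0.2305, 0.1632]
tool_rot: [3.136, -0.451, -0.236]
force: [-0.0, -0.2, -0.8]
grip_width: 0.0229
clock 9.35 d tool mm [ 3.42 -1.54 52.24] rot [0.0046 0.0111 0.0011] F tool [-0.32  0.22  0.74] M tool [-0.009 -0.698  0.016] w 0.022872801459177344 q [ 0.53  0.3  -0.2   2.23  0.1   0.17 -1.56]
plate 7931 [ 0.02039261 -0.00069095  0.00945881] [ 0.00371115 -0.00529105 -0.99997912] xmax 0.04352205134675113
-0.03579755980741461 0.03420116756199851
face 6205 26.309505795417518 -13.68526090701682 -0.10412865975855107 y ext [-0.05399187  0.05324854] x max 0.06522694790494289
```

View pics/wrist5.png

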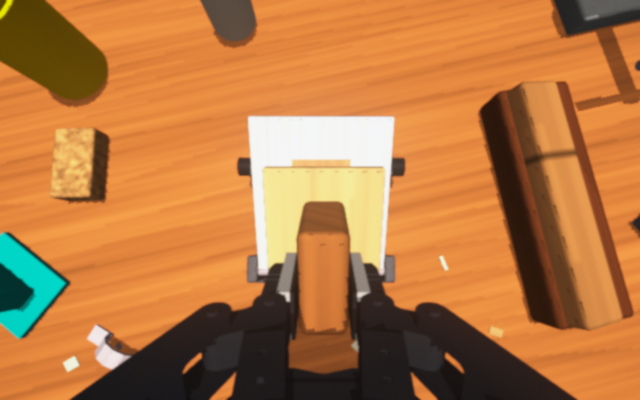

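View pics/side5.png

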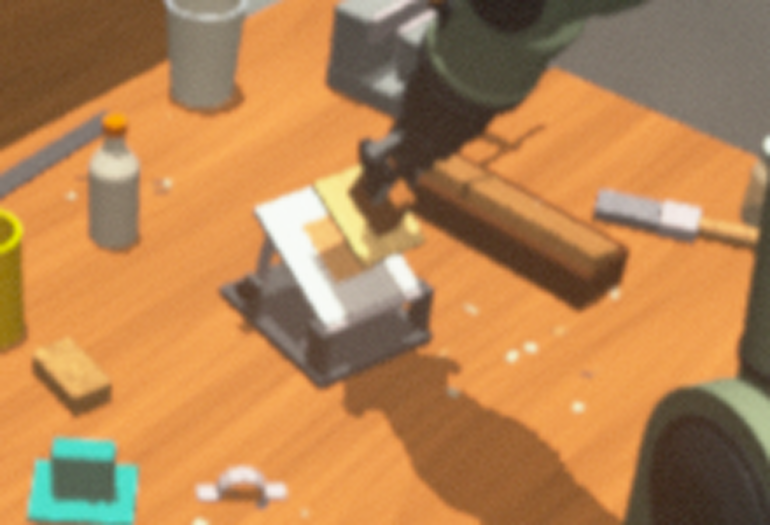

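The arm is short of its target: d is 52 mm where I expected 30, and joint 6 sits at 0.17, next to its 0.16 limit. The wrist and side views show the caul roughly 25–50 mm off the face and about aligned. I'll fit the kinematics from the recorded poses and find a configuration that reaches.

```bash
cat > kin.py <<'E'
from h import *
from scipy.optimize import least_squares
import itertools
D=[([1.13878414,.52204697,-.03630553,1.60002385,.02119955,1.02108604,-.1128167],[.22104803,-.58420149,.20529978],[-3.14041719,9.488e-5,.36176665]),
([-.25717736,.52253422,-.35523418,1.70464637,.21430505,.95415055,-1.88064184],[.54441234,.23430307,.17581012],[3.14143157,.00133,.38380888]),
([.44292714,.24388784,-.1133851,1.93328014,.03307761,.96725721,-1.46077251],[.42294776,-.21657801,.24090935],[-3.14136338,.00105,-.20403873])]
def fk(q,p,sg):
    d1,d3,d5,d7,a1,a3,a4,a6,o7,o1=p
    q=np.array(q)*sg
    Rm=R.from_euler('z',q[0]+o1).as_matrix();x=np.array([0,0,d1])+Rm@[a1,0,0]
    Rm=Rm@R.from_euler('y',q[1]).as_matrix()@R.from_euler('z',q[2]).as_matrix();x=x+Rm@[a3,0,d3]
    Rm=Rm@R.from_euler('y',q[3]).as_matrix();x=x+Rm@[a4,0,0]
    Rm=Rm@R.from_euler('z',q[4]).as_matrix();x=x+Rm@[0,0,d5]
    Rm=Rm@R.from_euler('y',q[5]).as_matrix();x=x+Rm@[a6,0,0]
    Rm=Rm@R.from_euler('z',q[6]+o7).as_matrix();x=x+Rm@[0,0,d7]
    return x,Rm
def res(p,sg):
    e=[]
    for q,x,r in D:
        X,M=fk(q,p,sg);e+=list((X-x)*5);e+=list((M-R.from_euler('xyz',r).as_matrix()).ravel())
    e+=list(np.array([p[4],p[5],p[6],p[7]])*.02)
    return np.array(e)
def fit():
    best=None
    for s1,s3,s5,s7 in itertools.product([1,-1],repeat=4):
        sg=np.array([s1,1,s3,1,s5,1,s7])
        for o7 in (0,1.57,3.14,-1.57):
          for o1 in (0,):
            r=least_squares(res,[.35,.42,.4,.3,0,0,0,0,o7,o1],args=(sg,))
            if best is None or r.cost<best[0]: best=(r.cost,r.x,sg)
    return best
E
python3 - <<'E'
from kin import *
import kin
s=bot.observe();D.append((s['qpos'],s['position'],s['tool_rot']));print(s['qpos'],s['position'],s['tool_rot'])
b=fit();print(b[0],b[1].round(4),b[2])
for q,x,r in D:
    X,M=fk(q,b[1],b[2]);print((X-x)*1000,R.from_matrix(M.T@R.from_euler('xyz',r).as_matrix()).as_rotvec())
np.savez('kin.npz',p=b[1],sg=b[2])
E
```

```text
[ 0.5276616   0.29837701 -0.203601    2.23408689  0.10185506  0.1666117
 -1.55800226] [ 0.49677595 -0.23038416  0.16339177] [ 3.136039   -0.45079823 -0.2357424 ]
0.003791778844500803 [ 0.4269  0.5249  0.4476  0.3892  0.0356  0.0097  0.0609  0.0283  1.474
 -0.0993] [-1  1 -1  1 -1  1 -1]
[-2.05549316 -2.55162206 -3.56497259] [-3.76019075e-06 -1.16942877e-04 -2.47480421e-03]
[-0.87544939 -3.23197652  4.44155279] [-1.32618025e-04  1.00611931e-05 -2.47479601e-03]
[ 4.74018707  8.38057753 -0.63058045] [-1.02989284e-04 -2.73318633e-05 -2.47482759e-03]
[ 0.24466674  0.51487118 -0.24599974] [0.04315395 0.00258637 0.0074268 ]
```

```bash
cat > kin2.py <<'E'
from kin import *
def fk(q,p,sg):
    q=np.array(q)*sg
    b=np.array(p[:3]);Rm=R.from_euler('z',q[0]).as_matrix();x=np.array([0,0,0])+Rm@b
    off=[None,p[3:6],None,p[6:9],None,p[9:12],None]
    for i,ax in enumerate('zyzyzyz'):
        if i==0: continue
        Rm=Rm@R.from_euler(ax,q[i]+(p[15] if i==6 else 0)).as_matrix()
        if i==2: x=x+Rm@p[3:6]
        if i==4: x=x+Rm@p[6:9]
        if i==6: x=x+Rm@np.array([0,0,p[11]])
        if i==5: x=x+Rm@np.array([p[9],p[10],0])
        if i==3: x=x+Rm@np.array([p[12],0,0])
    return x,Rm
def res(p,sg):
    e=[]
    for q,x,r in D:
        X,M=fk(q,p,sg);e+=list((X-x)*5);e+=list((M-R.from_euler('xyz',r).as_matrix()).ravel())
    e+=list(np.array([p[0],p[1],p[3],p[4],p[6],p[7],p[9],p[10],p[12]])*.005)
    return np.array(e)
def fit():
    out=[]
    for s1,s3,s5,s7 in itertools.product([1,-1],repeat=4):
        sg=np.array([s1,1,s3,1,s5,1,s7])
        for o7 in (0,1.57,3.14,-1.57):
            r=least_squares(res,[0,0,.35,0,0,.42,0,0,.4,0,0,.3,0,0,0,o7],args=(sg,))
            out.append((r.cost,r.x,sg))
    out.sort(key=lambda t:t[0]);return out
E
python3 - <<'E'
from kin2 import *
D.append(([ 0.5276616,0.29837701,-0.203601,2.23408689,0.10185506,0.1666117,-1.55800226],[ 0.49677595,-0.23038416,0.16339177],[ 3.136039,-0.45079823,-0.2357424 ]))
o=fit()
for b in o[:3]: print(b[0],b[1].round(4),b[2])
b=o[0]
for q,x,r in D:
    X,M=fk(q,b[1],b[2]);print((X-x)*1000,R.from_matrix(M.T@R.from_euler('xyz',r).as_matrix()).as_rotvec())
np.savez('kin.npz',p=b[1],sg=b[2])
E
```

```text
2.3199499335303917e-08 [-0.0000e+00 -2.1200e-02  3.2160e-01  1.0000e-04 -3.7400e-02  5.2970e-01
  6.0000e-04 -2.0000e-04  4.2120e-01  1.0000e-04 -2.0000e-04  3.5380e-01
 -1.0000e-04 -5.2029e+00  0.0000e+00  1.5708e+00] [-1  1 -1  1 -1  1 -1]
2.3199499335309955e-08 [-0.0000e+00 -2.1200e-02  3.2160e-01  1.0000e-04 -3.7400e-02  5.2970e-01
  6.0000e-04 -2.0000e-04  4.2120e-01  1.0000e-04 -2.0000e-04  3.5380e-01
 -1.0000e-04 -3.1050e-01  0.0000e+00  1.5708e+00] [-1  1 -1  1 -1  1 -1]
2.3199585768202204e-08 [-0.0000e+00 -2.1200e-02  3.2170e-01  1.0000e-04 -3.7400e-02  5.2970e-01
  7.0000e-04 -3.0000e-04  4.2120e-01  1.0000e-04 -3.0000e-04  3.5380e-01
 -1.0000e-04  0.0000e+00  0.0000e+00  1.5708e+00] [-1  1 -1  1 -1  1 -1]
[-5.15578068e-04 -3.17426317e-04 -5.26417442e-05] [ 7.08659724e-10 -4.12905592e-09  8.00405638e-09]
[-0.00015999  0.00033041  0.0002115 ] [-2.83058747e-10  4.83355726e-07 -3.85518431e-09]
[ 0.00028866  0.00132246 -0.00015078] [ 3.04074845e-09  4.28769430e-07 -3.72870504e-09]
[-2.69019144e-04 -1.06600647e-03 -8.08641110e-06] [ 3.26924633e-09  1.93652722e-09 -4.20165706e-10]
```

The kinematics fit exactly. Now I'll scan the redundant solutions at the goal.

```bash
cat > ik.py <<'E'
from kin2 import fk
from goal import *
from scipy.optimize import least_squares
k=np.load('kin.npz');p,sg=k['p'],k['sg']
lo=np.array([-2.91,-.3,-1.5,.17,-1.26,.16,-2.52]);hi=np.array([2.91,2.13,1.42,2.43,4.41,1.93,2.52])
def ik(x,M,q3,q0,flip=False):
    if flip: M=M@np.diag([-1,-1,1])
    def f(q):
        X,Mq=fk(q,p,sg);return np.r_[(X-x)*5,(Mq-M).ravel(),(q[2]-q3)*3]
    r=least_squares(f,np.clip(q0,lo+1e-3,hi-1e-3),bounds=(lo,hi));return r.cost,r.x
E
python3 - <<'E'
from ik import *
q0=bot.observe()['qpos']
for h in (0,.05):
  t=C+n*h-Rt@off
  for s5 in (0.1,1.0,-1.0,3.):
    for q3 in np.arange(-1.4,1.41,.2):
      qq=q0.copy();qq[4]=s5;qq[5]=.4;qq[2]=q3
      c,q=ik(t,Rt,q3,qq)
      if c<1e-6: print(h,s5,round(q3,2),q.round(2))
E
```

```text
0.05 0.1 -0.8 [ 1.01  0.41 -0.8   2.21  1.04  0.3  -2.44]
0.05 0.1 -0.6 [ 0.85  0.37 -0.6   2.22  0.85  0.22 -2.28]
0.05 0.1 -0.4 [ 0.69  0.34 -0.4   2.23  0.56  0.16 -2.01]
0.05 0.1 0.2 [ 0.19  0.33  0.2   2.25 -0.85  0.16 -0.62]
0.05 0.1 0.4 [ 0.03  0.35  0.4   2.26 -1.12  0.22 -0.36]
0.05 1.0 -0.8 [ 1.01  0.41 -0.8   2.21  1.04  0.3  -2.44]
0.05 1.0 -0.6 [ 0.85  0.37 -0.6   2.22  0.85  0.22 -2.28]
0.05 1.0 -0.4 [ 0.69  0.34 -0.4   2.23  0.56  0.16 -2.01]
0.05 1.0 0.2 [ 0.19  0.33  0.2   2.25 -0.85  0.16 -0.62]
0.05 1.0 0.4 [ 0.03  0.35  0.4   2.26 -1.12  0.22 -0.36]
0.05 -1.0 -0.8 [ 1.01  0.41 -0.8   2.21  1.04  0.3  -2.44]
0.05 -1.0 -0.6 [ 0.85  0.37 -0.6   2.22  0.85  0.22 -2.28]
0.05 -1.0 -0.4 [ 0.69  0.34 -0.4   2.23  0.56  0.16 -2.01]
0.05 -1.0 0.2 [ 0.19  0.33  0.2   2.25 -0.85  0.16 -0.62]
0.05 -1.0 0.4 [ 0.03  0.35  0.4   2.26 -1.12  0.22 -0.36]
0.05 3.0 -0.6 [ 0.85  0.37 -0.6   2.22  0.85  0.22 -2.28]
0.05 3.0 -0.4 [ 0.69  0.34 -0.4   2.23  0.56  0.16 -2.01]
0.05 3.0 0.2 [ 0.19  0.33  0.2   2.25 -0.85  0.16 -0.62]
0.05 3.0 0.4 [ 0.03  0.35  0.4   2.26 -1.12  0.22 -0.36]
```

Run:
```python
from ik import *
rng=np.random.default_rng(1)
q0=bot.observe()['qpos']
for h in (0,.03):
  t=C+n*h-Rt@off
  for fl in (False,True):
    S=set()
    for q3 in np.arange(-1.4,1.41,.2):
      for i in range(10):
        qq=q0.copy();qq[4]=rng.uniform(-1.2,4.3);qq[5]=rng.uniform(.2,.9);qq[2]=q3;qq[6]=rng.uniform(-2.4,2.4);qq[0]=.3-q3*.8
        c,q=ik(t,Rt,q3,qq,fl)
        if c<1e-6: S.add(tuple(q.round(2)))
    for s in sorted(S,key=lambda s:s[2]): print(h,fl,np.array(s), 'margin',np.minimum(np.array(s)-lo,hi-np.array(s)).min().round(2))
```

```text
0 True [ 1.32  0.9  -1.4   2.18  1.55  0.85  0.38] margin 0.1
0 True [ 1.23  0.74 -1.2   2.19  1.5   0.64  0.36] margin 0.24
0 True [ 1.11  0.63 -1.    2.19  1.46  0.47  0.35] margin 0.24
0 True [ 0.98  0.55 -0.8   2.2   1.42  0.34  0.35] margin 0.18
0 True [ 0.83  0.5  -0.6   2.2   1.37  0.23  0.37] margin 0.07
0.03 False [ 0.84  0.42 -0.6   2.21  1.07  0.21 -2.49] margin 0.03
0.03 True [ 1.35  0.79 -1.4   2.2   1.44  0.78  0.43] margin 0.1
0.03 True [ 1.26  0.64 -1.2   2.2   1.38  0.58  0.44] margin 0.23
0.03 True [ 1.14  0.54 -1.    2.2   1.3   0.43  0.48] margin 0.23
0.03 True [ 0.99  0.47 -0.8   2.21  1.21  0.31  0.54] margin 0.15
0.03 True [ 0.84  0.42 -0.6   2.21  1.07  0.21  0.65] margin 0.05
```

The goal is unreachable with tool x up the slope. With the allowed half turn about z it's reachable, with q3≈−1, q5≈1.4 and q6≈0.5. I'll turn the tool half a turn here, about 60 mm off the face, then descend slowly.

```bash
python3 -m inch '[{"dx":0,"dy":0,"dz":-2,"rx":0,"ry":0,"rz":-0.08,"hand":1},{"dx":0,"dy":0,"dz":-2,"rx":0,"ry":0,"rz":-0.14,"hand":1},{"dx":0,"dy":0,"dz":0,"rx":0,"ry":0,"rz":-0.14,"hand":1},{"dx":0,"dy":0,"dz":0,"rx":0,"ry":0,"rz":-0.14,"hand":1},{"dx":0,"dy":0,"dz":0,"rx":0,"ry":0,"rz":-0.14,"hand":1},{"dx":0,"dy":0,"dz":0,"rx":0,"ry":0,"rz":-0.14,"hand":1},{"dx":0,"dy":0,"dz":0,"rx":0,"ry":0,"rz":-0.14,"hand":1},{"dx":0,"dy":0,"dz":0,"rx":0,"ry":0,"rz":-0.14,"hand":1},{"dx":0,"dy":0,"dz":0,"rx":0,"ry":0,"rz":-0.14,"hand":1},{"dx":0,"dy":0,"dz":0,"rx":0,"ry":0,"rz":-0.14,"hand":1}]'
cat >> goal.py <<'E'
Rt=Rt@np.diag([-1,-1,1]); off=np.array([.0008-.0016,-.0008,.018])
E
python3 -c "
from goal import *
go(.04)"
```

```text
clock: 10.45
position: [0.4949, -0.23, 0.1668]
tool_rot: [2.7, -0.092, 1.13]
force: [0.8, -1.4, -3.0]
grip_width: 0.0227
clock 10.45 d tool mm [ 3.36  1.1  26.39] rot [-0.0139 -0.0035 -1.794 ] F tool [-1.21 -0.1   3.19] M tool [ 0.684 -0.173 -0.014] w 0.022719966329944507 q [ 0.8   0.32 -0.53  2.22  0.58  0.23 -0.67]
```

```bash
python3 -m inch '[{"dx":0,"dy":0,"dz":0,"rx":0,"ry":0,"rz":-0.14,"hand":1},{"dx":0,"dy":0,"dz":0,"rx":0,"ry":0,"rz":-0.14,"hand":1},{"dx":0,"dy":0,"dz":0,"rx":0,"ry":0,"rz":-0.14,"hand":1},{"dx":0,"dy":0,"dz":0,"rx":0,"ry":0,"rz":-0.14,"hand":1},{"dx":0,"dy":0,"dz":0,"rx":0,"ry":0,"rz":-0.14,"hand":1},{"dx":0,"dy":0,"dz":0,"rx":0,"ry":0,"rz":-0.14,"hand":1},{"dx":0,"dy":0,"dz":0,"rx":0,"ry":0,"rz":-0.14,"hand":1},{"dx":0,"dy":0,"dz":0,"rx":0,"ry":0,"rz":-0.14,"hand":1},{"dx":0,"dy":0,"dz":0,"rx":0,"ry":0,"rz":-0.14,"hand":1},{"dx":0,"dy":0,"dz":0,"rx":0,"ry":0,"rz":-0.14,"hand":1}]'
python3 -m inch '[{"dx":0,"dy":0,"dz":0,"rx":0,"ry":0,"rz":-0.14,"hand":1},{"dx":0,"dy":0,"dz":0,"rx":0,"ry":0,"rz":-0.14,"hand":1},{"dx":0,"dy":0,"dz":0,"rx":0,"ry":0,"rz":-0.1,"hand":1},{"dx":0,"dy":0,"dz":0,"rx":0,"ry":0,"rz":0,"hand":1},{"dx":0,"dy":0,"dz":0,"rx":0,"ry":0,"rz":0,"hand":1}]'
python3 -c "
from goal import *
go(.04)"
```

```text
clock: 11.45
position: [0.4947, -0.23, 0.1666]
tool_rot: [2.963, 0.415, 2.471]
force: [0.3, 0.6, -1.8]
grip_width: 0.0225
clock: 11.95
position: [0.4947, -0.23, 0.1663]
tool_rot: [3.135, 0.449, 2.878]
force: [-0.6, -0.7, -2.4]
grip_width: 0.0225
clock 11.95 d tool mm [-2.14  3.12 26.02] rot [-0.0052 -0.0122 -0.0232] F tool [ 1.42 -0.84  2.  ] M tool [ 0.03   0.641 -0.042] w 0.022463807690787388 q [ 1.15  0.42 -0.97  2.21  1.01  0.38  0.71]
```

The null space moved to q3≈−0.97 and q6≈0.38, so the goal is now in range. I'll correct the pose and come to 40 mm off.

```bash
python3 -m inch '[{"dx":-1,"dy":1.5,"dz":5,"rx":-0.005,"ry":-0.012,"rz":-0.023,"hand":1},{"dx":-1,"dy":1.6,"dz":7,"rx":0,"ry":0,"rz":0,"hand":1},{"dx":0,"dy":0,"dz":7,"rx":0,"ry":0,"rz":0,"hand":1},{"dx":0,"dy":0,"dz":7,"rx":0,"ry":0,"rz":0,"hand":1},{"dx":0,"dy":0,"dz":0,"rx":0,"ry":0,"rz":0,"hand":1},{"dx":0,"dy":0,"dz":0,"rx":0,"ry":0,"rz":0,"hand":1},{"dx":0,"dy":0,"dz":0,"rx":0,"ry":0,"rz":0,"hand":1}]'
python3 - <<'E'
from goal import *
go(.01)
for c in ('side','top'):
    im,d=bot.grab_frame(c);np.savez(f'pics/{c}6.npz',im=im,P=cloud(c,d,bot.get_calibration(c)))
    r=(130,210,330,430) if c=='side' else (170,270,340,460)
    save(c+'6',cv2.resize(im[r[0]:r[1],r[2]:r[3]],None,fx=6,fy=6,interpolation=cv2.INTER_CUBIC))
s=bot.observe();cal=bot.get_calibration('wrist');im,d=bot.grab_frame('wrist');save('wrist6',im);np.savez('pics/wrist6.npz',im=im,P=cloud('wrist',d,cal),pos=s['position'],rot=s['tool_rot'])
E
```

```text
clock: 12.65
position: [0.5085, -0.23, 0.1441]
tool_rot: [-3.14, 0.462, 2.907]
force: [-0.4, -0.0, -1.6]
grip_width: 0.0222
clock 12.65 d tool mm [ 0.17 -0.31 30.16] rot [0.0001 0.     0.0024] F tool [ 1.06 -0.09  1.3 ] M tool [-0.019  0.743 -0.013] w 0.022152620734749818 q [ 1.05  0.46 -0.87  2.21  1.17  0.33  0.58]
```

View pics/wrist6.png

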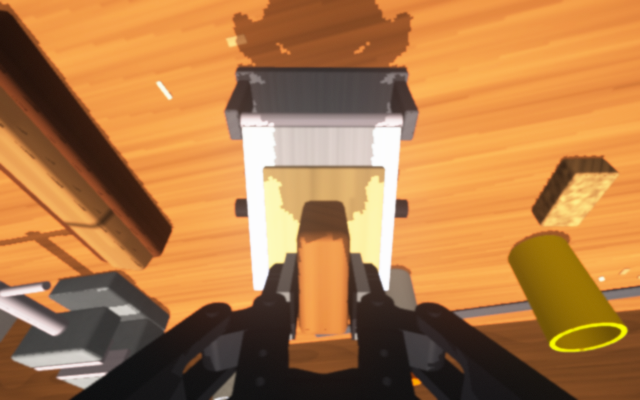

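View pics/side6.png

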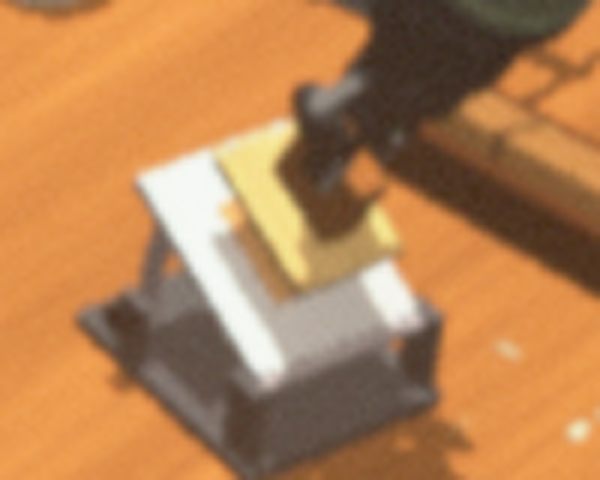

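The tool sits over the stage; in the wrist view the plate spans columns 263–385 and the face 245–400. I'll compute plate-to-face relations inside this one picture, so that calibration error cancels.

```bash
cat > rel.py <<'E'
from goal import *
def rel(f):
    a=np.load(f);im=a['im'].astype(int);T=intool(a['P'],a['pos'],a['rot'])
    t=T[160:270,255:400].reshape(-1,3);pl=t[(t[:,2]>.0)&(t[:,2]<.016)&(t[:,0]>-.02)]
    c,npl,k=plane(pl);npl*=-np.sign(npl[2]);pc=c
    fr=pl[pl[:,0]>.02];yc=(np.percentile(fr[:,1],.3)+np.percentile(fr[:,1],99.7))/2
    print('plate',k,npl.round(4),'x front',np.percentile(pl[:,0],99.9),'y',np.percentile(fr[:,1],[.3,99.7]),'top z at 0',c[2]+npl[0]/npl[2]*c[0])
    t=T[110:300,215:430].reshape(-1,3);bright=(im[110:300,215:430].min(2)>120).reshape(-1)
    g=(C-a['pos'])@R.from_euler('xyz',a['rot']).as_matrix()
    m=(abs(t[:,2]-g[2])<.006)&(abs(t[:,0]-g[0])<.075)&(abs(t[:,1]-g[1])<.065)
    ft=t[m];c,nf,k=plane(ft);nf*=-np.sign(nf[2])
    print('face',k,nf.round(4),'gap',((c-pc)@-nf-.008)*1000)
    for x in (.03,.045,.055): 
        s=ft[abs(ft[:,0]-x)<.003]; print('  x',x,'y edges',np.percentile(s[:,1],[.5,99.5]).round(4),len(s))
    print('  face xmax',np.percentile(ft[:,0],[99,99.9]),'patch pred in tool',g)
E
python3 -c "
from rel import *
rel('pics/wrist6.npz')"
```

```text
plate 7997 [ 4.e-04 -4.e-03 -1.e+00] x front 0.04553688882113829 y [-0.03384438  0.03541875] top z at 0 0.009478098259345742
face 10789 [ 0.0085  0.001  -1.    ] gap 41.02906607981995
  x 0.03 y edges [-0.0559  0.0538] 248
  x 0.045 y edges [-0.055   0.0532] 1335
  x 0.055 y edges [-0.0636  0.0618] 1463
  face xmax [0.07283201 0.0738196 ] patch pred in tool [-0.00065377 -0.00094446  0.05812514]
```

Run:
```python
from goal import *
b=np.load('pics/wrist3.npz');np.savez('pics/wrist3b.npz',im=b['im'],P=b['P'],pos=[0.54441234,0.23430307,0.17581012],rot=[3.14143157,1.33048394e-03,3.83808876e-01])
for f in ('3b','4','5','6'):
    a=np.load(f'pics/wrist{f}.npz');T=intool(a['P'],a['pos'],a['rot'])
    t=T[160:270,255:400].reshape(-1,3);pl=t[(t[:,2]>.002)&(t[:,2]<.016)]
    c,nn,k=plane(pl);fr=pl[(pl[:,0]>.025)]
    s=pl[abs(pl[:,1])<.03]
    print(f,'front',np.percentile(s[:,0],99.8).round(5),'y',np.percentile(fr[:,1],[.2,99.8]).round(5),'yc',(np.percentile(fr[:,1],[.2,99.8]).mean()*1000).round(2),'n',(nn*-np.sign(nn[2])).round(4))
    blk=T[180:345,285:365].reshape(-1,3);blk=blk[(blk[:,2]<-.036)&(blk[:,2]>-.048)];print('   blocktop',cv2.minAreaRect((blk[:,:2]*1000).astype(np.float32)))
```

```text
3b front 0.04405 y [-0.03588  0.03362] yc -1.13 n [ 0.0044 -0.0053 -1.    ]
   blocktop ((0.03537178039550781, 1.0681381225585938), (35.14728927612305, 55.197879791259766), 81.65287017822266)
4 front 0.0435 y [-0.0355   0.03398] yc -0.76 n [ 0.0036 -0.0058 -1.    ]
   blocktop ((-0.8281421661376953, 1.4791336059570312), (35.12194061279297, 55.30290603637695), 81.65127563476562)
5 front 0.04336 y [-0.03556  0.03396] yc -0.8 n [ 0.0037 -0.0053 -1.    ]
   blocktop ((-0.6589813232421875, 1.3345584869384766), (35.33272933959961, 55.00141525268555), 81.43482971191406)
6 front 0.04552 y [-0.03393  0.03547] yc 0.77 n [ 5.e-04 -4.e-03 -1.e+00]
   blocktop ((1.3005409240722656, 1.9063358306884766), (36.24707794189453, 53.503578186035156), 88.49137878417969)
```

The bias turns out to be fixed in the world frame, so it flips in the tool frame. After correcting for it, both pictures agree on a shift of dx≈−1.15 and dy≈−1.7 mm. Applying that and closing to about 8 mm.

```bash
python3 -m inch '[{"dx":-1.1,"dy":-1.7,"dz":5,"rx":0.004,"ry":-0.003,"rz":0.002,"hand":1},{"dx":0,"dy":0,"dz":7,"rx":0,"ry":0,"rz":0,"hand":1},{"dx":0,"dy":0,"dz":7,"rx":0,"ry":0,"rz":0,"hand":1},{"dx":0,"dy":0,"dz":6,"rx":0,"ry":0,"rz":0,"hand":1},{"dx":0,"dy":0,"dz":4,"rx":0,"ry":0,"rz":0,"hand":1},{"dx":0,"dy":0,"dz":3,"rx":0,"ry":0,"rz":0,"hand":1},{"dx":0,"dy":0,"dz":0,"rx":0,"ry":0,"rz":0,"hand":1},{"dx":0,"dy":0,"dz":0,"rx":0,"ry":0,"rz":0,"hand":1},{"dx":0,"dy":0,"dz":0,"rx":0,"ry":0,"rz":0,"hand":1}]'
python3 - <<'E'
from rel import *
go(.0)
s=bot.observe();cal=bot.get_calibration('wrist');im,d=bot.grab_frame('wrist');save('wrist7',im);np.savez('pics/wrist7.npz',im=im,P=cloud('wrist',d,cal),pos=s['position'],rot=s['tool_rot'])
rel('pics/wrist7.npz')
E
```

```text
clock: 13.7
position: [0.5229, -0.2354, 0.1158]
tool_rot: [-3.137, 0.465, 2.905]
force: [-0.2, -0.5, -1.6]
grip_width: 0.0226
clock 13.7 d tool mm [1.29 1.6  8.  ] rot [-0.0038  0.003   0.001 ] F tool [ 0.81 -0.5   1.4 ] M tool [-0.055  0.754  0.022] w 0.022617082576941932 q [ 0.96  0.52 -0.77  2.2   1.38  0.32  0.38]
plate 8004 [ 0.0014 -0.0046 -1.    ] x front 0.04556443224284811 y [-0.033855    0.03542898] top z at 0 0.009443086046675733
face 15151 [ 0.0067 -0.0027 -1.    ] gap 8.878740761920106
  x 0.03 y edges [-0.0538  0.0555] 493
  x 0.045 y edges [-0.0534  0.0552] 1479
  x 0.055 y edges [-0.0594  0.0608] 1858
  face xmax [0.07395156 0.07527289] patch pred in tool [0.00054498 0.00087084 0.02600631]
```

View pics/wrist7.png

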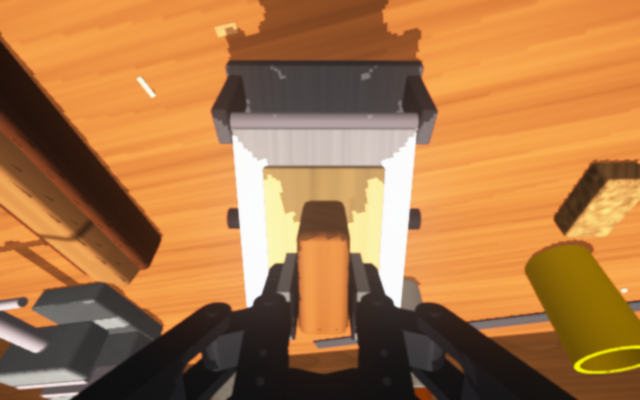

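Run:
```python
from rel import *
for f in '67':
    a=np.load(f'pics/wrist{f}.npz');T=intool(a['P'],a['pos'],a['rot']).reshape(-1,3)
    g=(C-a['pos'])@R.from_euler('xyz',a['rot']).as_matrix()
    for xm in (.05,.06):
        t=T[(abs(T[:,2]-g[2])<.004)&(T[:,0]<xm)&(T[:,0]>-.05)&(abs(T[:,1]-g[1])<.052)]
        c,nf,k=plane(t);nf*=-np.sign(nf[2]);print(f,xm,k,nf.round(4),t[:,0].min())
```

```text
6 0.05 4797 [ 2.0e-04  1.5e-03 -1.0e+00] -0.04991176308489661
6 0.06 6975 [-1.0e-04  1.5e-03 -1.0e+00] -0.04991176308489661
7 0.05 7108 [-0.0033 -0.0026 -1.    ] -0.04999336149863814
7 0.06 10020 [-0.0031 -0.0028 -1.    ] -0.04999336149863814
```

```bash
python3 -m inch '[{"dx":0,"dy":0,"dz":3,"rx":0.002,"ry":0.0045,"rz":0.001,"hand":1},{"dx":0,"dy":0,"dz":2,"rx":0,"ry":0,"rz":0,"hand":1},{"dx":0,"dy":0,"dz":0,"rx":0,"ry":0,"rz":0,"hand":1},{"dx":0,"dy":0,"dz":0,"rx":0,"ry":0,"rz":0,"hand":1}]'
python3 -c "
from goal import *
go(0)"
python3 -m inch '[{"dx":0,"dy":0,"dz":1,"rx":0,"ry":0,"rz":0,"hand":1},{"dx":0,"dy":0,"dz":0.5,"rx":0,"ry":0,"rz":0,"hand":1},{"dx":0,"dy":0,"dz":0,"rx":0,"ry":0,"rz":0,"hand":1}]'
python3 -c "
from goal import *
go(0)"
```

```text
clock: 14.15
position: [0.5251, -0.2357, 0.111]
tool_rot: [-3.136, 0.46, 2.904]
force: [-0.4, 0.5, -3.1]
grip_width: 0.0229
clock 14.15 d tool mm [1.09 1.4  2.72] rot [-0.0055 -0.0019  0.0001] F tool [1.82 0.4  2.54] M tool [-0.004  0.722  0.023] w 0.022934679353893792 q [ 0.95  0.53 -0.77  2.2   1.39  0.32  0.37]
clock: 14.45
position: [0.5258, -0.236, 0.1097]
tool_rot: [-3.136, 0.46, 2.904]
force: [0.0, -0.1, -2.2]
grip_width: 0.0225
clock 14.45 d tool mm [1.19 1.49 1.27] rot [-0.0056 -0.0017  0.0001] F tool [ 0.92 -0.09  1.98] M tool [-0.01   0.735  0.011] w 0.022522776610239287 q [ 0.95  0.53 -0.76  2.2   1.4   0.32  0.36]
```

```bash
for i in 1; do python3 -m inch '[{"dx":0,"dy":0,"dz":0.5,"rx":0,"ry":0,"rz":0,"hand":1},{"dx":0,"dy":0,"dz":0,"rx":0,"ry":0,"rz":0,"hand":1}]'; done
python3 -c "
from goal import *
go(0)"
python3 -m inch '[{"dx":0,"dy":0,"dz":0.5,"rx":0,"ry":0,"rz":0,"hand":1},{"dx":0,"dy":0,"dz":0,"rx":0,"ry":0,"rz":0,"hand":1}]'
python3 -c "
from goal import *
go(0)"
python3 -m inch '[{"dx":0,"dy":0,"dz":0.5,"rx":0,"ry":0,"rz":0,"hand":1},{"dx":0,"dy":0,"dz":0,"rx":0,"ry":0,"rz":0,"hand":1}]'
python3 -c "
from goal import *
go(0)"
```

```text
clock: 14.65
position: [0.526, -0.2361, 0.1093]
tool_rot: [-3.136, 0.46, 2.904]
force: [-0.2, -0.2, -2.2]
grip_width: 0.0227
clock 14.65 d tool mm [1.19 1.53 0.8 ] rot [-0.0057 -0.0017  0.0001] F tool [ 1.17 -0.23  1.92] M tool [ 0.02   0.757 -0.004] w 0.02265028381910333 q [ 0.94  0.53 -0.76  2.2   1.4   0.32  0.36]
clock: 14.85
position: [0.5262, -0.2361, 0.1088]
tool_rot: [-3.136, 0.46, 2.904]
force: [-0.1, 0.3, -2.5]
grip_width: 0.0227
clock 14.85 d tool mm [1.17 1.52 0.29] rot [-0.0057 -0.0018  0.0001] F tool [1.25 0.25 2.2 ] M tool [-0.041  0.686 -0.023] w 0.022748716721110347 q [ 0.94  0.53 -0.76  2.2   1.41  0.32  0.35]
clock: 15.05
position: [0.5264, -0.2362, 0.1084]
tool_rot: [-3.136, 0.46, 2.904]
force: [-0.2, 0.3, -1.7]
grip_width: 0.0225
clock 15.05 d tool mm [ 1.17  1.52 -0.22] rot [-0.0057 -0.0018  0.0001] F tool [1.01 0.26 1.44] M tool [0.011 0.643 0.024] w 0.022549907436624494 q [ 0.94  0.54 -0.76  2.2   1.41  0.32  0.35]
```

```bash
python3 -m inch '[{"dx":0,"dy":0,"dz":0.4,"rx":0,"ry":0,"rz":0,"hand":1},{"dx":0,"dy":0,"dz":0,"rx":0,"ry":0,"rz":0,"hand":1}]'
python3 -c "
from goal import *
go(0)"
python3 -m inch '[{"dx":0,"dy":0,"dz":0.4,"rx":0,"ry":0,"rz":0,"hand":1},{"dx":0,"dy":0,"dz":0,"rx":0,"ry":0,"rz":0,"hand":1}]'
python3 -c "
from goal import *
go(0)"
```

```text
clock: 15.25
position: [0.5265, -0.2362, 0.108]
tool_rot: [-3.136, 0.46, 2.904]
force: [0.1, -0.0, -1.5]
grip_width: 0.0227
clock 15.25 d tool mm [ 1.13  1.51 -0.64] rot [-0.0057 -0.0018  0.0001] F tool [ 0.56 -0.01  1.36] M tool [-0.036  0.682 -0.005] w 0.022658820997585354 q [ 0.94  0.54 -0.76  2.2   1.41  0.32  0.35]
clock: 15.45
position: [0.5265, -0.2363, 0.1078]
tool_rot: [-3.135, 0.46, 2.904]
force: [-6.2, 2.5, 6.4]
grip_width: 0.0225
clock 15.45 d tool mm [ 1.08  1.55 -0.79] rot [-0.006  -0.0017  0.0002] F tool [ 3.07  0.89 -8.64] M tool [-0.01   1.086 -0.003] w 0.02254668017980253 q [ 0.94  0.54 -0.76  2.2   1.41  0.32  0.35]
```

Contact: the push went from a baseline of +1.7 to −8.6 N along tool z, about 10 N. Now checking that it's flush.

```bash
python3 -m inch '[{"dx":0,"dy":0,"dz":0,"rx":0,"ry":0,"rz":0,"hand":1},{"dx":0,"dy":0,"dz":0,"rx":0,"ry":0,"rz":0,"hand":1},{"dx":0,"dy":0,"dz":0,"rx":0,"ry":0,"rz":0,"hand":1}]'
cat > chk.py <<'E'
from rel import *
import sys
s=bot.observe();cal=bot.get_calibration('wrist');im,d=bot.grab_frame('wrist');f=f'pics/wrist{sys.argv[1]}';save(f[5:],im);np.savez(f+'.npz',im=im,P=cloud('wrist',d,cal),pos=s['position'],rot=s['tool_rot'])
go(0)
a=np.load(f+'.npz');T=intool(a['P'],a['pos'],a['rot'])
g=(C-a['pos'])@R.from_euler('xyz',a['rot']).as_matrix()
t=T[160:270,255:400].reshape(-1,3);pl=t[(t[:,2]>.002)&(t[:,2]<.0135)&(abs(t[:,1])<.034)&(t[:,0]<.044)&(t[:,0]>-.03)]
cp,npl,k=plane(pl);npl*=-np.sign(npl[2]);print('plate',k,npl.round(4))
T=T.reshape(-1,3);t=T[(abs(T[:,2]-g[2])<.0035)&(T[:,0]<.06)&(T[:,0]>-.05)&(abs(T[:,1]-g[1])<.053)&((abs(T[:,1]-.0008)>.037)|(T[:,0]>.048))]
c,nf,k=plane(t);nf*=-np.sign(nf[2]);print('face',k,nf.round(4),'yrange',np.percentile(t[:,1],[1,99]),'plate top over face mm',((cp-c)@nf*1000).round(2))
fr=T[(T[:,2]>.002)&(T[:,2]<.0135)&(abs(T[:,1])<.045)&(T[:,0]>.02)&(T[:,0]<.05)];print('front',np.percentile(fr[:,0],99.8),'y',np.percentile(fr[:,1],[.2,99.8]))
E
python3 chk.py 8
```

```text
clock: 15.75
position: [0.5266, -0.2362, 0.1078]
tool_rot: [-3.136, 0.46, 2.905]
force: [-6.0, 2.4, 6.3]
grip_width: 0.0227
clock 15.8 d tool mm [ 1.05  1.55 -0.8 ] rot [-0.006  -0.0018  0.0003] F tool [ 2.78  0.07 -8.43] M tool [-0.022  1.063 -0.032] w 0.02259187754433561 q [ 0.94  0.54 -0.76  2.2   1.41  0.32  0.35]
plate 7351 [ 0.0011 -0.0053 -1.    ]
face 10639 [ 0.0023 -0.005  -1.    ] yrange [-0.0518025   0.05340937] plate top over face mm 7.98
front 0.04546051872388727 y [-0.03392948  0.03541175]
```

View pics/wrist8.png

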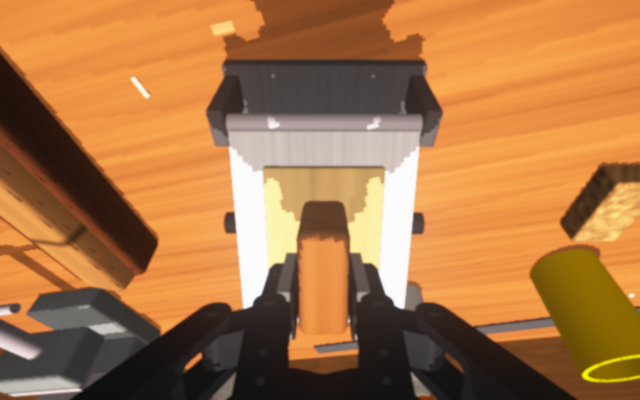

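Parallel to within 0.1°, with the plate's top 7.98 mm over the face (8 mm plate), and centred sideways to about 0.1 mm. One last check of the stage tilt and bystanders against the first pictures.

Run:
```python
from rel import *
a=np.load('pics/wrist8.npz');Rr=R.from_euler('xyz',a['rot']).as_matrix();w=Rr@np.array([.0023,-.005,-1]);w/=np.linalg.norm(w);print('slope',np.degrees(np.arccos(w[2])),'head',np.degrees(np.arctan2(-w[1],-w[0])))
for c in ('top','side'):
    im,d=bot.grab_frame(c);b=np.load(f'pics/{c}0.npz')['im']
    df=np.abs(im.astype(int)-b).sum(2)
    v=np.clip(df*2,0,255).astype(np.uint8)
    save(c+'9',im);cv2.imwrite(f'pics/{c}9d.png',v)
    if c=='top': both=np.hstack([cv2.cvtColor(im,cv2.COLOR_RGB2BGR)[80:300,90:560]//1,cv2.cvtColor(v,cv2.COLOR_GRAY2BGR)[80:300,90:560]]);cv2.imwrite('pics/top9b.png',cv2.resize(np.vstack([both[:,:470],both[:,470:]]),None,fx=1.3,fy=1.3))
    else: save('side9c',cv2.resize(im[120:220,320:440],None,fx=5,fy=5,interpolation=cv2.INTER_CUBIC))
go(0)
```

```text
slope 26.48352423064966 head -13.720109791284056
clock 15.9 d tool mm [ 1.08  1.57 -0.79] rot [-0.006  -0.0017  0.0002] F tool [ 3.17  0.01 -7.75] M tool [0.008 1.069 0.014] w 0.02287874414889102 q [ 0.94  0.54 -0.76  2.2   1.41  0.32  0.35]
```

View pics/top9b.png

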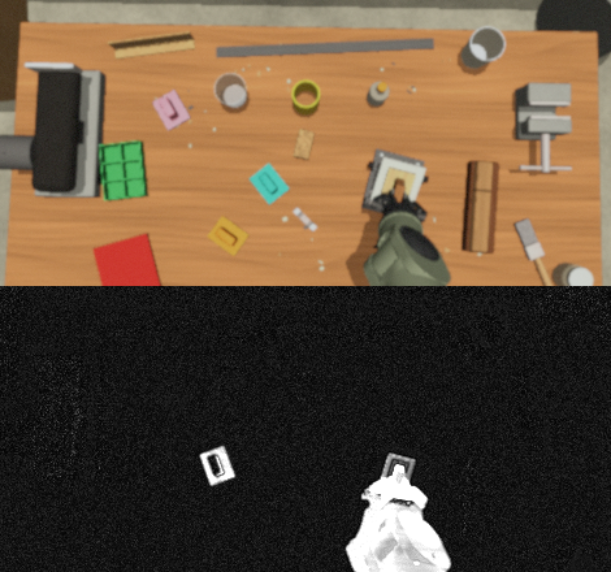

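View pics/side9c.png

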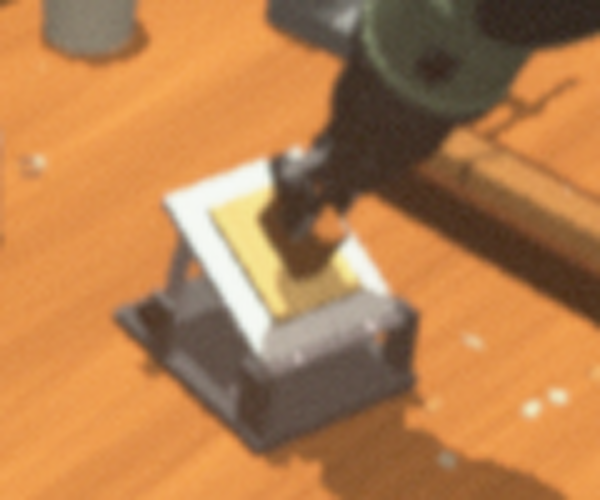

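In the top view only the caul's old spot and the arm region have changed. The side view shows even margins and a flush plate. The stage slope is unchanged, 26.48° against 26.45° before. I'll do a short steadiness check, then hand in.

```bash
python3 -m inch '[{"dx":0,"dy":0,"dz":0,"rx":0,"ry":0,"rz":0,"hand":1},{"dx":0,"dy":0,"dz":0,"rx":0,"ry":0,"rz":0,"hand":1},{"dx":0,"dy":0,"dz":0,"rx":0,"ry":0,"rz":0,"hand":1},{"dx":0,"dy":0,"dz":0,"rx":0,"ry":0,"rz":0,"hand":1},{"dx":0,"dy":0,"dz":0,"rx":0,"ry":0,"rz":0,"hand":1}]'
python3 -c "
from goal import *
go(0)
print(bot.job_done())"
```

```text
clock: 16.4
position: [0.5266, -0.2362, 0.1078]
tool_rot: [-3.136, 0.46, 2.905]
force: [-6.9, 1.1, 6.5]
grip_width: 0.0225
clock 16.4 d tool mm [ 1.1   1.51 -0.79] rot [-0.0059 -0.0017  0.0003] F tool [ 3.37 -0.62 -8.91] M tool [-0.012  1.058  0.027] w 0.022512235866735855 q [ 0.94  0.54 -0.76  2.2   1.41  0.32  0.35]
the job is handed in; nothing more can be done
None
```

I picked the plywood caul up by its grip block and lifted it clear. Tilted to about 26.5°, it is now pressed flush and centred on the stage patch. I handed the job in at 16.4 s, still gripping and pushing.

**Last checks:**
- **Flush:** the plate's top is 7.98 mm above the face (8 mm plate), and the two are parallel within about 0.1°.
- **Centring:** within about 0.1 mm across the slope by the wrist picture. Along the slope it comes from earlier wrist pictures, because the caul now hides the patch.
- **Push:** about 10 N into the slope (9.5–10.7 N over the last readings), with about 2 N sideways that I left.
- **Surroundings:** the slope reads 26.48° against 26.45° before, and the before-and-after top views show no bystander moved.

**Mended on the way:**
- My first approach came up against joint 6's limit. I backed off 4 mm, gave the tool the allowed half turn, and came down that way.
- The cameras disagreed on positions by 1–2 mm. I corrected for this by measuring plate and face together in single wrist pictures.

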